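Clamp a mended serving paddle in a screw press

TASK

The serving paddle with the round wooden disc on its blade has just been mended with glue and must be pressed while it sets. Pick it up by the handle, lay it flat on the table of the screw press with the disc centred under the press's foot, and let go. Then turn the knob on top of the press clockwise until the foot just touches the disc, give it one quarter turn more and no further, and leave it so, without disturbing the other things on the worktop.

Things in the scene. Friction and masses are not known exactly. Their poses are not given: they have to be found in the camera images.
- mended_paddle: Small wooden serving paddle with a round disc, 42 mm across and standing 3 mm proud, in the middle of its blade; loose, 120 g. Blade 90 x 70 x 18 mm, handle 26 mm wide, 18 mm thick and 101 mm long with a hanging hole 10 mm across near its end, overall 191 mm. Origin under the blade's centre (below the disc); x points from the handle to the blade (the handle runs from x = -45 to -146 mm), z up.
- disc_top (a point): Centre of the top of the mended paddle's disc, 21 mm above the paddle's underside.
- mended_paddle_handle (a point): Grip point in the mended paddle's handle, 95 mm from the disc's centre, half way up its 18 mm thickness; take it across its 26 mm width.
- plain_paddle: A second paddle of the same size and wood but with no disc; leave it alone. Origin and axes as for the mended one.
- press: Fixed steel C-shaped screw press, base plate 162 x 92 x 12 mm. Origin on the worktop under the screw's axis; z up, +x from the axis back to the column (x = 69 to 97 mm, 50 mm wide), so it is open towards -x and to both sides. Arm and nut boss (46 mm across, on the axis) span z = 104 to 138 mm; only the knob is higher. Between table and boss only the foot and screw hang down, on the axis.
- table_top (a point): Centre, under the screw's axis, of the top of the press's table, a steel plate 110 mm (x = -57 to 53 mm in the press's frame) by 80 mm. Its height was set beforehand, between 26 and 32 mm above the worktop, and it does not move during the job.
- foot_face (a point): Centre of the underside of the foot, a steel disc 30 mm across at the lower end of the screw. When free it hangs 34 to 46 mm above the table at the start; it goes down 30 mm per turn of the knob until it touches, then stays while the screw keeps coming down and compresses the foot's spring.
- knob_grip (a point): Centre of the round black ribbed knob on top of the press, 45 mm across and 26 mm tall, on the screw's axis, 161 mm above the worktop; there is 10 mm free below the knob. A raised rib on its top shows its angle. It keeps its height as it turns and can be gripped at any yaw.
- knob (a joint): Angle of the knob in rad, growing as it turns clockwise seen from above, which lowers the foot 30 mm per turn (4.77 mm per rad); range 0 to 8.4, starts between 0 and 1.2. About 0.2 N m turns it; it stays where it is left.
- foot (a joint): Spring travel of the foot in m: 0 while the foot hangs free, and growing as it is pressed up against the screw after touching, 7.5 mm for each quarter turn past the touch (at most 16 mm). The spring pushes with 4 N at the touch and 1.3 N more per mm.
- lemon: Lemon, 72 x 57 x 58 mm, near the front edge; bystander.
- olive_jar: Squat glass jar with a dark lid, 70 mm across, 86 mm tall; bystander.
- pepper_mill: Turned wooden pepper mill, 58 mm across, 170 mm tall, at the back left; bystander.
- spice_jar: Slim spice jar, 40 mm across, 105 mm tall; bystander.
- pint_glass: Tall clear glass, 86 mm across, 152 mm tall; bystander. To its left, at the right of the press, stands a fixed blue flower vase, about 80 mm wide and 200 mm tall, whose front is some 0.62 m ahead of the robot.
- mandarin: Mandarin, 58 mm across; bystander.
- balloon_weight: Balloon weight, a fixed foil-covered block 79 x 71 x 61 mm with balloon strings, near the front left of the press; bystander.

How it is judged:
By the outcome, as a careful person would: the job done as asked, in the order asked, and still so for the second after the job is handed in, with the robot touching nothing.
It also fails if it takes over 72 s, if anything falls off the work surface, if the arm or the gripper's body presses on something with over 40 N, if the wrist force passes 120 N, or if a joint passes its speed limit or range.

ROBOT

A 7-joint arm with a two-finger parallel gripper is mounted at the origin on a cart in front of the work surface, level with it; the furniture and walls round the work are solid. World frame = base frame: x ahead of the robot, y to its left, z up, the work surface at z = 0. Lengths are in m, angles in rad, forces in N, time in s.
With the tool pointing down it reaches from about 0.4 to 0.85 m from the base axis. Payload 4.4 kg.
Tool frame: the origin (TCP) lies at the very end of the fingers, on their centre line; the grasp point (between the pads) lies r.grasp_offset behind it (r.grasp_offset is the distance from the TCP to the grasp point, in m); z points along the fingers, y is the direction in which the jaws open and shut (so a half turn about z gives the same grasp; the last joint's range is limited). The gripper opens to 94 mm and grips with 3 to 60 N. Pads are 16 mm wide; open, the fingers measure 119 mm over their backs; the gripper's body (75 mm by 177 mm) begins 78 mm behind the grasp point.
Start: joints at [1.165, 0.628, 0.038, 1.517, -0.027, 0.996, -0.02], TCP at [0.217, -0.613, 0.205] pointing down, gripper open.
Joint ranges: [-3.06, 3.06], [-0.37, 2.12], [-1.25, 1.32], [0.18, 2.47], [-1.1, 4.24], [0.23, 1.98], [-2.94, 2.94]. Speed limits (rad/s): [2.57, 2.57, 3.14, 3.14, 3.14, 3.14, 3.14].

INTERFACE

Orientations are given as a rotation vector (axis times angle).
In Python, from rig import r gives the robot as it stands.
- The arm moves only by the shell command python3 -m crank 'ROWS' [OPENING] [FORCE]. ROWS is JSON, a list of rows, each a list of 6 numbers: the shift along the tool's x, y, z in m, then the turn, a rotation vector about the tool's x, y, z in rad. A call has 1 to 5 rows; each row shifts and turns the pose as measured when the row begins, along the tool's axes as they then stand; what a row does not reach is not made up. A row lasts 1/10 s, in which the tool goes at most 50 mm and 8.59 degrees, less where a joint would pass 70% of its speed; a pose out of reach is approached as far as the arm can. A call is refused whole if a number of a shift passes 0.05 or a number of a turn 0.15, either way. A call with a gripper value outside its range is refused whole. OPENING is the opening in per cent of the stroke, from 0 (shut) to 100 (fully open), set as the call begins (- or left out, the last holds). The fingers move at their own pace and stop on an object; FORCE is the grip in N (left out, the last holds). Time passes only in rows, so rows that do not move let the fingers close. It gives the time, the measured TCP pose, the force and the opening at its end, in the units of the state.
- r.get_state(): the state, without advancing time (a new reading comes with each control period).
- r.grab_frame(name): name is "scene" or "side" or "wrist"; returns a dict with "frame" (400x640x3 uint8, blue, green, red), "fov_y" (degrees; the focal length in pixels is half the picture's height over the tangent of half this angle, whatever the lens; pixels are square), "cx", "cy" (the principal point, pixels), "world_to_cam" (4x4, takes a point from world to camera coordinates); the wrist camera has in their place "tool_from_camera" (4x4, takes a point from camera to tool coordinates, whose origin is the TCP and whose axes are the flange's). Camera axes: x right, y down, z forward; pixel columns grow to the right and rows downward; lengths in m; the calibration is good to about 2 mm. A picture is of the moment at which its call begins: read the wrist's pose just before it. There is no depth.
- r.finish_job(): hands the job in, once; it reports no verdict.
The state is a dict: "clock": time; "joint_pos": joint angles; "qd": joint speeds; "effort": joint torques, N m; "tcp_pos": TCP position; "ee_rot": TCP orientation; "ft_force": force on the tool from outside, world axes, zero at the start; "ft_torque": the same for the moment, N m; "finger_gap": opening from 0.0 (shut) to 1.0 (fully open).
Only numpy, scipy, OpenCV 4.12 (cv2) and the standard library are available. Lean on these libraries where they do the work, as an engineer would, in place of code of your own. Each camera call takes 0.05 s, during which the arm holds its last target.

## Working session

There is one attempt and no reset: what is moved stays moved. The work goes in short steps, Python scripts to look and compute and a shell command to move; the robot and the scene stay as the last step left them, time stands still between calls to the robot, and variables do not carry over. Pictures are saved under pics/ and viewed, and the job is handed in when it is done.

```bash
ls; mkdir -p pics; python3 - <<'E'
from rig import r
import cv2,numpy as np
np.set_printoptions(precision=4,suppress=True)
s=r.get_state(); print(s); print(r.grasp_offset)
for n in ["scene","side","wrist"]:
    f=r.grab_frame(n); cv2.imwrite(f"pics/a_{n}.png",f["frame"])
    print(n,f["fov_y"],f["cx"],f["cy"]); print(f.get("world_to_cam",f.get("tool_from_camera")))
E
```

```text
pics
{'clock': 0.0, 'joint_pos': array([ 1.1652,  0.6293,  0.0384,  1.5184, -0.027 ,  0.9963, -0.02  ]), 'qd': array([-0.0007,  0.0015,  0.0022,  0.0009,  0.0004, -0.0013,  0.0004]), 'effort': array([ -0.0007, -54.9733,   1.1434, -18.6639,  -0.0522,   0.0234,
         0.0002]), 'tcp_pos': array([ 0.2164, -0.6122,  0.2046]), 'ee_rot': array([-3.0945, -0.5308,  0.0005]), 'ft_force': array([-0.3766,  0.2999,  0.1188]), 'ft_torque': array([ 0.0628, -0.0137, -0.0397]), 'finger_gap': 0.9991036727616556}
0.0188
scene 50.973682131814215 323.53958961742444 201.7154443635828
[[ 0.4449 -0.8955  0.0068 -0.1704]
 [-0.4742 -0.2421 -0.8465  0.3793]
 [ 0.7597  0.3734 -0.5324  0.9867]
 [ 0.      0.      0.      1.    ]]
side 57.516327771920864 315.16109246587877 207.08781013342872
[[ 0.0421 -0.9991  0.0034  0.052 ]
 [-0.6272 -0.0291 -0.7783  0.4263]
 [ 0.7777  0.0306 -0.6279  0.7275]
 [ 0.      0.      0.      1.    ]]
wrist 66.22512684689401 324.9636413466498 195.59294870363084
[[ 0.0002 -0.9676 -0.2525  0.0736]
 [ 1.      0.0004 -0.0005 -0.0002]
 [ 0.0006 -0.2525  0.9676 -0.1794]
 [ 0.      0.      0.      1.    ]]
```

View pics/a_scene.png

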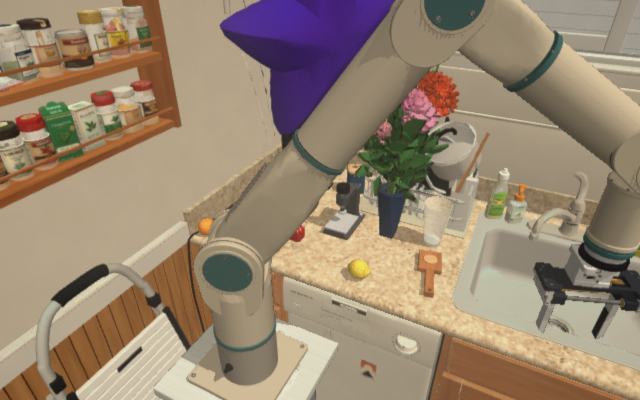

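View pics/a_side.png

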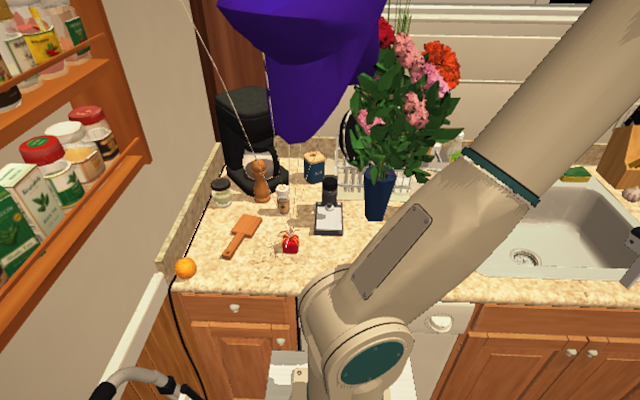

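View pics/a_wrist.png

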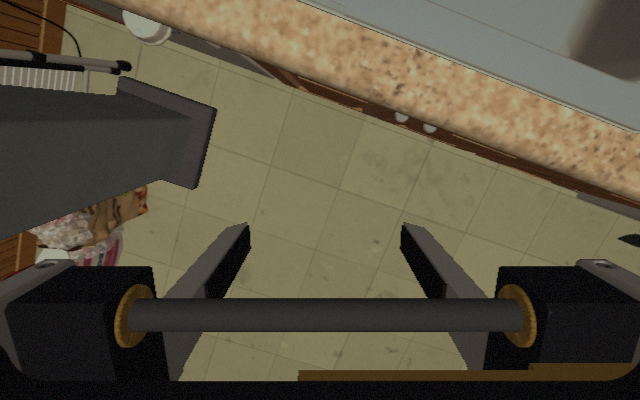

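The scene view shows a paddle with a disc at about (430,268), the press at about (345,215) and the vase at about (390,210). The side view shows the plain paddle at (243,230), the press at about (328,212) and the balloon weight at (290,243). Next I'll zoom in and measure.

```bash
cat > h.py <<'E'
from rig import r
import cv2,numpy as np
from scipy.spatial.transform import Rotation as R
np.set_printoptions(precision=4,suppress=True)
def cam(name,f=None,st=None):
    if name=="wrist" : 
        st=st or r.get_state()
        f=f or r.grab_frame(name)
        T=np.eye(4);T[:3,:3]=R.from_rotvec(st["ee_rot"]).as_matrix();T[:3,3]=st["tcp_pos"]
        W=T@f["tool_from_camera"]
    else:
        f=f or r.grab_frame(name); W=np.linalg.inv(f["world_to_cam"])
    return f,W
def ray(f,W,u,v):
    h=f["frame"].shape[0]; fl=h/2/np.tan(np.radians(f["fov_y"])/2)
    d=np.array([(u-f["cx"])/fl,(v-f["cy"])/fl,1.]); return W[:3,3],W[:3,:3]@d
def onz(f,W,u,v,z):
    o,d=ray(f,W,u,v); return o+d*(z-o[2])/d[2]
def pix(f,W,p):
    h=f["frame"].shape[0]; fl=h/2/np.tan(np.radians(f["fov_y"])/2)
    c=np.linalg.inv(W)@np.append(p,1.); return np.array([c[0]/c[2]*fl+f["cx"],c[1]/c[2]*fl+f["cy"]])
def st():
    s=r.get_state(); print("t",round(s["clock"],2),"tcp",s["tcp_pos"],"rv",s["ee_rot"],"F",s["ft_force"],"gap",round(s["finger_gap"],3)); return s
def save(name,img,x0,y0,w,h,k): cv2.imwrite(f"pics/{name}.png",cv2.resize(img[y0:y0+h,x0:x0+w],None,fx=k,fy=k,interpolation=cv2.INTER_CUBIC))
E
python3 - <<'E'
from h import *
f,W=cam("scene"); save("b_scene",f["frame"],280,150,190,150,4)
for uv in [(430,257),(429,292),(430,250)]: print(onz(f,W,*uv,0.018))
for uv in [(343,225),(391,236)]: print(onz(f,W,*uv,0.0))
g,V=cam("side"); save("b_side",g["frame"],200,140,200,130,4)
for uv in [(328,220),(290,245),(376,218)]: print(onz(g,V,*uv,0.03))
E
```

```text
[ 0.5526 -0.2816  0.018 ]
[ 0.4016 -0.3172  0.018 ]
[ 0.5865 -0.2729  0.018 ]
[0.6098 0.0369 0.    ]
[ 0.6247 -0.1333  0.    ]
[0.5755 0.0356 0.03  ]
[0.4584 0.1454 0.03  ]
[ 0.5923 -0.1177  0.03  ]
```

View pics/b_scene.png

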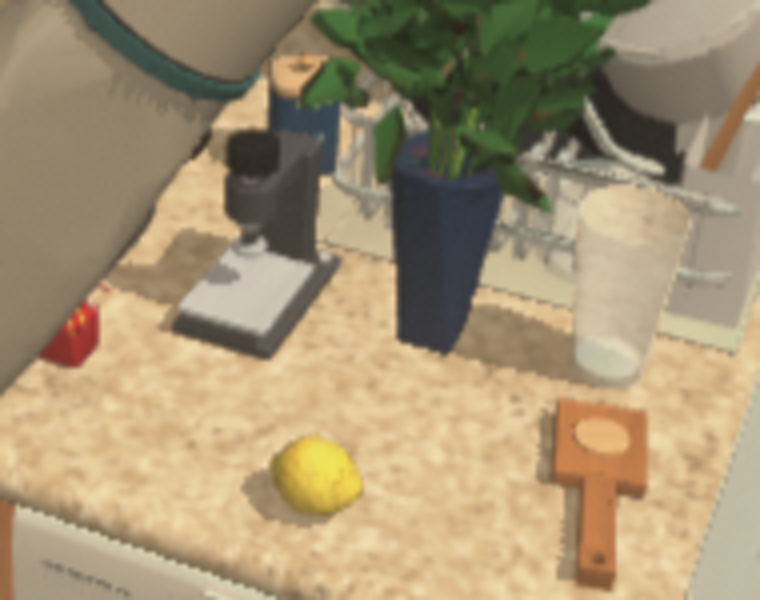

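View pics/b_side.png

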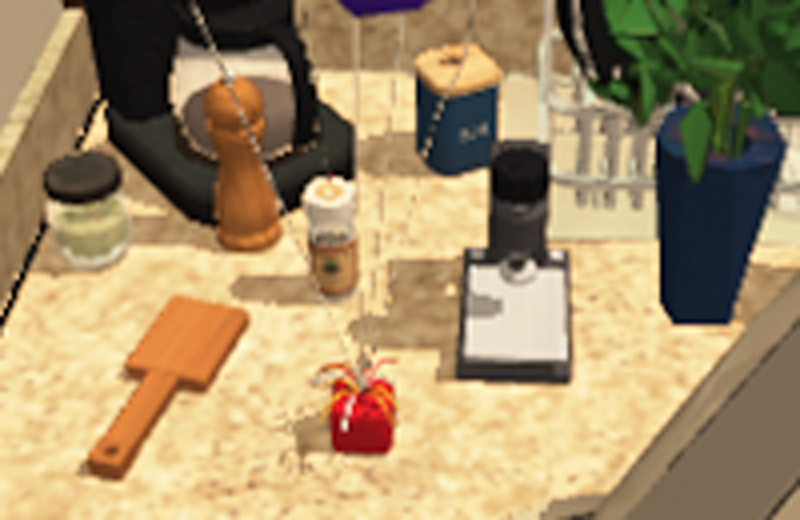

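The scene crop shows the disc at crop (602,435) and the handle running down to (597,575). The press opens towards the robot. Next I'll measure the mended paddle and the press.

```bash
python3 - <<'E'
from h import *
s=st(); M=R.from_rotvec(s["ee_rot"]).as_matrix(); print(M)
f,W=cam("scene"); im=f["frame"]
hsv=cv2.cvtColor(im,cv2.COLOR_BGR2HSV)
m=np.zeros(im.shape[:2],np.uint8); m[245:300,410:448]=1
for p in [(430,258),(429,275),(422,265),(440,242)]: print(p,hsv[p[1],p[0]])
w=((hsv[...,0]<16)&(hsv[...,1]>140)&(m>0)).astype(np.uint8)
ys,xs=np.nonzero(w); print(xs.min(),xs.max(),ys.min(),ys.max(),w.sum())
c,_=cv2.findContours(w,cv2.RETR_EXTERNAL,cv2.CHAIN_APPROX_NONE)
c=max(c,key=cv2.contourArea)
# top-face pts to plane z=.018
# handle centreline: rows
for v in range(270,297,3):
    x=np.nonzero(w[v])[0]; print(v,x.min(),x.max(),onz(f,W,x.mean(),v,0.018)[:2])
# disc centre: lighter pixels inside
d=((hsv[...,1]<140)&(m>0)).astype(np.uint8); d[:, :420]=0; d[:,442:]=0; d[:253]=0; d[266:]=0
ys,xs=np.nonzero(d); 
d2=d
n,l,sta,cen=cv2.connectedComponentsWithStats(d2); print(sta,cen)
E
```

```text
t 0.25 tcp [ 0.2165 -0.6126  0.2051] rv [-3.0955 -0.531   0.0003] F [ 0.6322 -0.5179  0.7006] gap 1.004
[[ 0.9428  0.3333 -0.0003]
 [ 0.3333 -0.9428  0.0008]
 [-0.     -0.0009 -1.    ]]
(430, 258) [ 16 122 229]
(429, 275) [ 13 154 194]
(422, 265) [ 13 155 202]
(440, 242) [ 17  70 207]
418 440 250 295 529
270 421 440 [ 0.4939 -0.298 ]
273 426 433 [ 0.4796 -0.2987]
276 426 433 [ 0.4668 -0.302 ]
279 425 433 [ 0.4536 -0.3039]
282 425 432 [ 0.4406 -0.3058]
285 425 432 [ 0.4284 -0.3089]
288 425 432 [ 0.4165 -0.312 ]
291 425 432 [ 0.4048 -0.315 ]
294 426 432 [ 0.3939 -0.3192]
[[     0      0    640    400 255880]
 [   440    253      2     13     14]
 [   423    254     14     10    106]] [[319.4476 199.4722]
 [440.9286 258.5714]
 [429.8962 258.7453]]
```

```bash
python3 -m crank '[[0.04,-0.026,0,0,0,0.02],[0.04,-0.026,0,0,0,0.02],[0.04,-0.026,0,0,0,0.02],[0.04,-0.026,0,0,0,0.02],[0.04,-0.026,0,0,0,0.02]]'; python3 -m crank '[[0.04,-0.026,0,0,0,0.02],[0.04,-0.026,0,0,0,0.0],[0.02,-0.02,0,0,0,0.0],[0,0,0,0,0,0]]' 70
```

```text
clock: 0.8
tcp_pos: [0.3666, -0.4323, 0.2035]
ee_rot: [3.119, 0.342, -0.007]
ft_force: [1.2, -0.9, 0.5]
finger_gap: 1.002
clock: 1.2
tcp_pos: [0.459, -0.3296, 0.203]
ee_rot: [3.123, 0.328, -0.0]
ft_force: [-0.1, -0.3, -0.2]
finger_gap: 0.71
```

```bash
python3 - <<'E'
from h import *
s=st(); M=R.from_rotvec(s["ee_rot"]).as_matrix(); print(M)
f,W=cam("wrist",st=s); cv2.imwrite("pics/c_wrist.png",f["frame"])
f,W=cam("scene"); print(onz(f,W,429.9,258.7,.021)); cv2.imwrite("pics/c_scene.png",f["frame"])
g,V=cam("side");cv2.imwrite("pics/c_side.png",g["frame"])
E
```

```text
t 1.2 tcp [ 0.459  -0.3296  0.203 ] rv [ 3.123   0.3281 -0.0001] F [-0.0785 -0.2787 -0.198 ] gap 0.71
[[ 0.9782  0.2079  0.0001]
 [ 0.2079 -0.9782 -0.0014]
 [-0.0002  0.0014 -1.    ]]
[ 0.5406 -0.2839  0.021 ]
```

View pics/c_wrist.png

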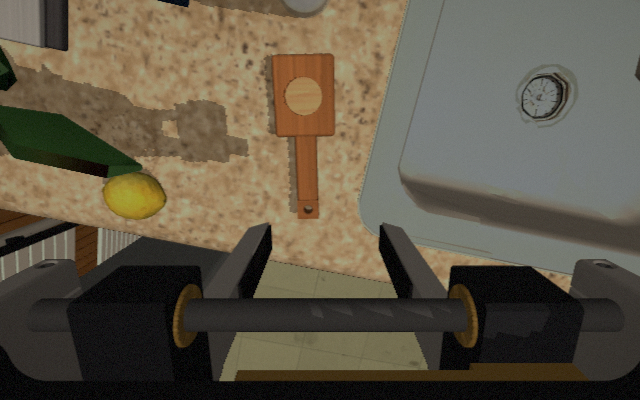

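View pics/c_scene.png

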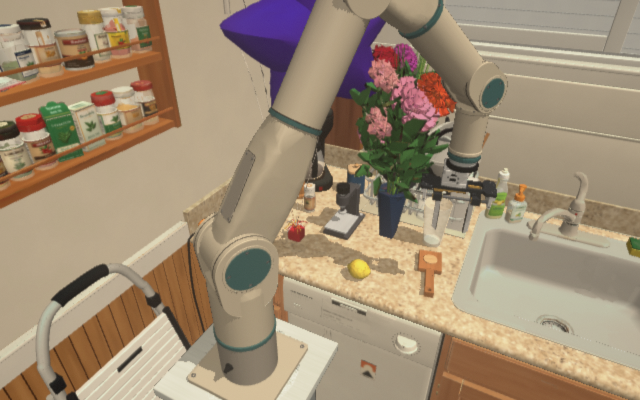

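View pics/c_side.png

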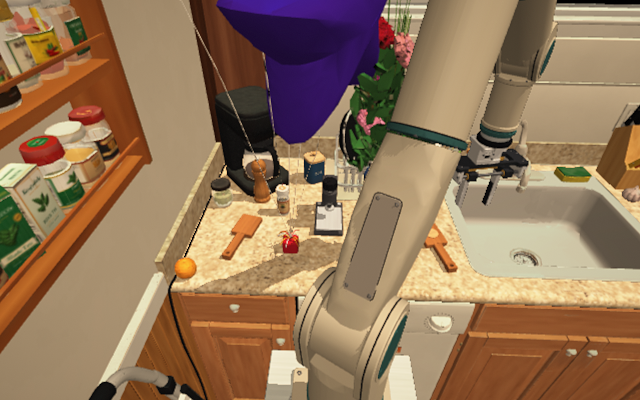

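The wrist view shows the disc at (303,96) and the handle end at (308,212). I'll compare these with the scene estimate.

```bash
python3 - <<'E'
from h import *
s=st(); f,W=cam("wrist",st=s); im=f["frame"]
hsv=cv2.cvtColor(im,cv2.COLOR_BGR2HSV)
w=((hsv[...,0]<16)&(hsv[...,1]>145)).astype(np.uint8); w[225:]=0;w[:40]=0;w[:,:260]=0;w[:,350:]=0
for v in list(range(140,205,8)):
    x=np.nonzero(w[v])[0]; 
    if len(x): print(v,x.min(),x.max(),onz(f,W,(x.min()+x.max()+1)/2,v,.018)[:2])
print("disc",onz(f,W,303.5,96.5,.021), "blade corners",[onz(f,W,*p,.018)[:2] for p in [(273,56),(333,54),(335,134),(276,136)]])
print("handle end",onz(f,W,308.5,218,.018), "lemon",onz(f,W,135,197,.03),"press corner",onz(f,W,68,50,.012))
g,V=cam("scene"); print("tcp in scene",pix(g,V,s["tcp_pos"]))
E
```

```text
t 1.35 tcp [ 0.4548 -0.3354  0.2031] rv [ 3.1212  0.3144 -0.004 ] F [-0.2144 -1.2456 -0.1748] gap 0.699
140 290 310 [ 0.4935 -0.2986]
148 291 311 [ 0.4846 -0.3014]
156 291 311 [ 0.4753 -0.3031]
164 291 311 [ 0.4659 -0.3049]
172 292 312 [ 0.4566 -0.3078]
180 292 312 [ 0.4469 -0.3096]
188 293 312 [ 0.4372 -0.312 ]
196 293 313 [ 0.4274 -0.3144]
204 293 313 [ 0.4173 -0.3163]
disc [ 0.5419 -0.2934  0.021 ] blade corners [array([ 0.5769, -0.2527]), array([ 0.5921, -0.3168]), array([ 0.5083, -0.3368]), array([ 0.4923, -0.2697])]
handle end [ 0.4006 -0.3257  0.018 ] lemon [ 0.3897 -0.1188  0.03  ] press corner [ 0.5384 -0.0285  0.012 ]
tcp in scene [450.9874 229.544 ]
```

```bash
python3 - <<'E'
from h import *
for k in range(2):
    s=st(); f,W=cam("wrist",st=s); im=f["frame"]
    hsv=cv2.cvtColor(im,cv2.COLOR_BGR2HSV)
    w=((hsv[...,0]<16)&(hsv[...,1]>145)).astype(np.uint8); w[225:]=0;w[:40]=0;w[:,:260]=0;w[:,350:]=0
    P=[]
    for v in range(144,204,2):
        x=np.nonzero(w[v])[0]; P.append(onz(f,W,(x.min()+x.max()+1)/2,v,.018)[:2])
    P=np.array(P); c=np.polyfit(P[:,0],P[:,1],1); print("yaw",np.arctan(c[0]),"y at x=.45",np.polyval(c,.45))
    c2,_=cv2.findContours(w,cv2.RETR_LIST,cv2.CHAIN_APPROX_NONE)
    for q in c2:
        if 500<cv2.contourArea(q)<2500:
            (e,ax,_)=cv2.fitEllipse(q); print("disc",e,ax,onz(f,W,*e,.021))
E
```

```text
t 1.45 tcp [ 0.4541 -0.3366  0.2032] rv [ 3.1214  0.3102 -0.0041] F [-0.5548 -0.3522  0.006 ] gap 0.701
yaw 0.22605320897825598 y at x=.45 -0.3092381673487512
disc (296.44879150390625, 89.6951675415039) (37.93857192993164, 39.89985275268555) [ 0.5468 -0.2858  0.021 ]
t 1.5 tcp [ 0.4541 -0.3365  0.2032] rv [ 3.1216  0.3099 -0.0039] F [-0.4282  1.3785 -0.5803] gap 0.697
yaw 0.2300967097206739 y at x=.45 -0.3091930740414339
disc (296.5141296386719, 89.74459075927734) (37.78312683105469, 39.9465217590332) [ 0.5468 -0.2858  0.021 ]
```

```bash
python3 -m crank '[[0.006,-0.028,0.03,0,0,-0.03],[0,0,0.04,0,0,0],[0,0,0.04,0,0,0],[0,0,0,0,0,0],[0,0,0,0,0,0]]' 60; python3 - <<'E'
from h import *
s=st(); f,W=cam("wrist",st=s); cv2.imwrite("pics/d_wrist.png",f["frame"])
M=R.from_rotvec(s["ee_rot"]).as_matrix(); d=np.array([.4543,-.3073,.004])-s["tcp_pos"]; print("need tool",M.T@d,"yaw",np.arctan2(M[1,0],M[0,0]))
E
```

```text
clock: 2.05
tcp_pos: [0.4536, -0.3151, 0.0928]
ee_rot: [3.113, 0.341, 0.003]
ft_force: [-0.2, -0.7, 1.5]
finger_gap: 0.6
t 2.05 tcp [ 0.4536 -0.3151  0.0928] rv [3.1125 0.3409 0.0032] F [-0.2215 -0.7496  1.5167] gap 0.6
need tool [ 0.0023 -0.0084  0.0887] yaw 0.2181862083187691
```

View pics/d_wrist.png

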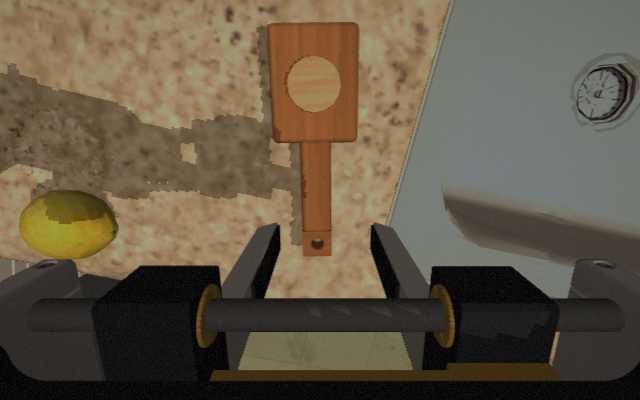

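The handle lies between the fingers, at x≈316 against the finger midpoint of about 325, so I'll correct by 8 mm.

```bash
python3 -m crank '[[0.002,-0.008,0.02,0,0,-0.01],[0,0,0.03,0,0,0],[0,0,0.02,0,0,0],[0,0,0,0,0,0]]'; python3 - <<'E'
from h import *
s=st(); f,W=cam("wrist",st=s); cv2.imwrite("pics/e_wrist.png",f["frame"])
M=R.from_rotvec(s["ee_rot"]).as_matrix(); d=np.array([.4543,-.3073,.004])-s["tcp_pos"]; print("need tool",M.T@d,"yaw",np.arctan2(M[1,0],M[0,0]))
E
```

```text
clock: 2.5
tcp_pos: [0.4598, -0.3138, 0.0302]
ee_rot: [3.1, 0.35, 0.023]
ft_force: [-0.3, 0.1, 0.4]
finger_gap: 0.6
t 2.5 tcp [ 0.4598 -0.3138  0.0302] rv [3.1002 0.3501 0.0232] F [-0.3332  0.1367  0.4171] gap 0.6
need tool [-0.0043 -0.0081  0.0259] yaw 0.22506177427199145
```

View pics/e_wrist.png

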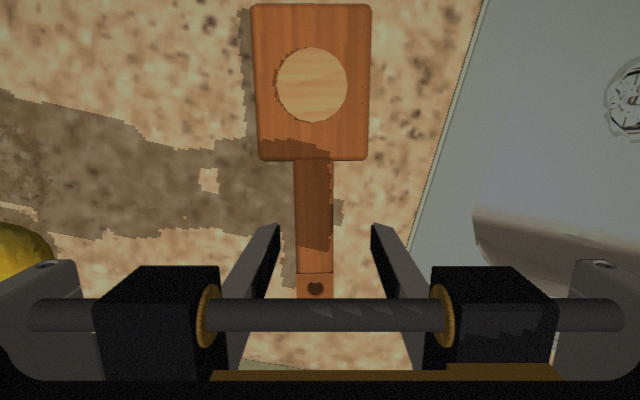

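```bash
cat >> h.py <<'E'
def need(p,yaw,pitch=0):
    s=st(); M=R.from_rotvec(s["ee_rot"]).as_matrix(); c,n=np.cos(yaw),np.sin(yaw)
    D=np.array([[c,n,0],[n,-c,0],[0,0,-1.]])@R.from_rotvec([0,pitch,0]).as_matrix()
    print("need shift",M.T@(np.array(p)-s["tcp_pos"]),"turn",R.from_matrix(M.T@D).as_rotvec()); return s
E
python3 -c "
from h import *
need([.4543,-.3073,.004],.228)"
```

```text
t 2.55 tcp [ 0.4606 -0.3145  0.0314] rv [3.0987 0.3495 0.0258] F [ 0.538  -0.4789  0.6926] gap 0.598
need shift [-0.0049 -0.0091  0.0271] turn [ 0.0249 -0.0138 -0.0034]
```

```bash
python3 -m crank '[[-0.005,-0.009,0.01,0.025,-0.014,0],[0,0,0,0,0,0],[0,0,0,0,0,0]]'; python3 -c "
from h import *
need([.4543,-.3073,.004],.228)"
```

```text
clock: 2.85
tcp_pos: [0.456, -0.3088, 0.0249]
ee_rot: [3.119, 0.35, 0.007]
ft_force: [0.2, -0.5, 0.7]
finger_gap: 0.604
t 2.85 tcp [ 0.456  -0.3088  0.0249] rv [3.1192 0.3504 0.0066] F [ 0.246  -0.4754  0.6669] gap 0.604
need shift [-0.0014 -0.002   0.0209] turn [ 0.0032 -0.0039 -0.0043]
```

```bash
python3 -m crank '[[-0.001,-0.002,0.02,0.003,-0.004,-0.004],[0,0,0,0,0,0],[0,0,0,0,0,0]]'; python3 -c "
from h import *
need([.4543,-.3073,.004],.228)"
```

```text
clock: 3.15
tcp_pos: [0.4564, -0.3084, 0.0072]
ee_rot: [3.118, 0.356, 0.005]
ft_force: [0.3, -0.1, 0.8]
finger_gap: 0.601
t 3.15 tcp [ 0.4564 -0.3084  0.0072] rv [3.1183 0.3561 0.0052] F [ 0.3236 -0.1231  0.7923] gap 0.601
need shift [-0.0018 -0.0016  0.0031] turn [ 0.0033 -0.003  -0.0006]
```

Closing on the handle. The last small correction and the closing go in separate calls.

```bash
python3 -m crank '[[-0.002,-0.002,0.003,0.003,-0.003,0],[0,0,0,0,0,0]]'; python3 -m crank '[[0,0,0,0,0,0],[0,0,0,0,0,0],[0,0,0,0,0,0],[0,0,0,0,0,0],[0,0,0,0,0,0]]' 0 35; python3 - <<'E'
from h import *
s=need([.4543,-.3073,.004],.228); f,W=cam("wrist",st=s); cv2.imwrite("pics/f_wrist.png",f["frame"])
E
```

```text
clock: 3.35
tcp_pos: [0.4544, -0.3072, 0.0053]
ee_rot: [3.12, 0.356, 0.002]
ft_force: [0.2, -0.2, -0.0]
finger_gap: 0.599
clock: 3.85
tcp_pos: [0.4549, -0.3076, 0.0063]
ee_rot: [3.119, 0.356, 0.004]
ft_force: [-0.1, -0.2, 0.3]
finger_gap: 0.273
t 3.85 tcp [ 0.4549 -0.3076  0.0063] rv [3.1192 0.3558 0.0036] F [-0.1226 -0.1964  0.2545] gap 0.273
need shift [-0.0005 -0.0005  0.0023] turn [ 0.0025 -0.002  -0.0008]
```

View pics/f_wrist.png

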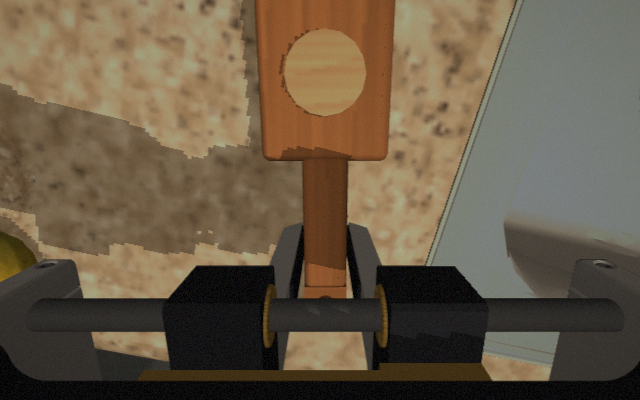

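```bash
python3 -m crank '[[0,0,-0.02,0.0025,-0.002,0],[-0.01,0,-0.04,0,0,0],[-0.02,0,-0.04,0,0,0],[0,0,0,0,0,0],[0,0,0,0,0,0]]'; python3 - <<'E'
from h import *
s=need([.42,-.3073,.11],.1); f,W=cam("wrist",st=s); cv2.imwrite("pics/g_wrist.png",f["frame"])
g,V=cam("side"); cv2.imwrite("pics/g_side.png",g["frame"]); save("g_side2",g["frame"],230,150,180,120,4)
for p in [(314.3,234.5),(342.8,235.5)]: print(onz(g,V,*p,0))
E
```

```text
clock: 4.4
tcp_pos: [0.4239, -0.3134, 0.1078]
ee_rot: [-3.118, -0.358, 0.005]
ft_force: [0.4, 0.1, -1.2]
finger_gap: 0.272
t 4.4 tcp [ 0.4239 -0.3134  0.1078] rv [-3.1182 -0.3575  0.0054] F [ 0.424   0.0515 -1.1638] gap 0.272
need shift [-0.0024 -0.0069 -0.0022] turn [-0.0031  0.0033  0.1283]
[0.5384 0.0774 0.    ]
[ 0.5379 -0.0123 -0.    ]
```

View pics/g_wrist.png

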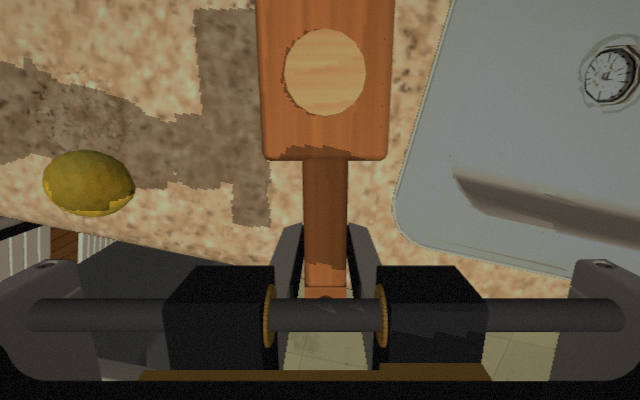

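View pics/g_side2.png

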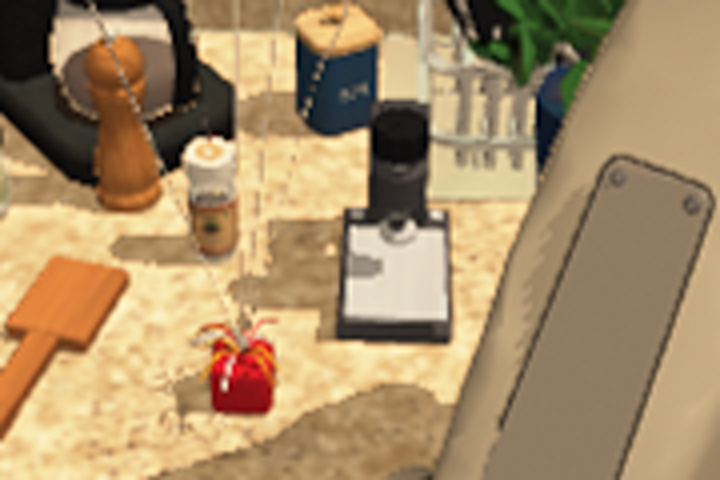

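```bash
python3 -m crank '[[0.008,-0.04,0,0,0,0.03],[0.007,-0.043,0,0,0,0.03],[0.006,-0.043,0,0,0,0.03],[0.005,-0.043,0,0,0,0.03],[0.004,-0.043,0,0,0,0.03]]'; python3 -m crank '[[0.003,-0.043,0,0,0,0.03],[0.002,-0.043,0,0,0,0.03],[0,0,0,0,0,0],[0,0,0,0,0,0]]';  python3 - <<'E'
from h import *
s=need([.42,.0325,.11],.0); f,W=cam("wrist",st=s); cv2.imwrite("pics/i_wrist.png",f["frame"])
E
```

```text
clock: 5.0
tcp_pos: [0.418, -0.0983, 0.1011]
ee_rot: [-3.139, -0.096, 0.017]
ft_force: [2.1, 1.2, -1.9]
finger_gap: 0.272
clock: 5.4
tcp_pos: [0.4162, 0.0005, 0.0964]
ee_rot: [-3.138, -0.024, 0.032]
ft_force: [1.2, -0.4, -1.4]
finger_gap: 0.272
t 5.4 tcp [0.4162 0.0005 0.0964] rv [-3.1382 -0.0244  0.0324] F [ 1.2464 -0.3781 -1.4451] gap 0.272
need shift [ 0.004  -0.032  -0.0136] turn [-0.0031  0.0207  0.0156]
```

View pics/i_wrist.png

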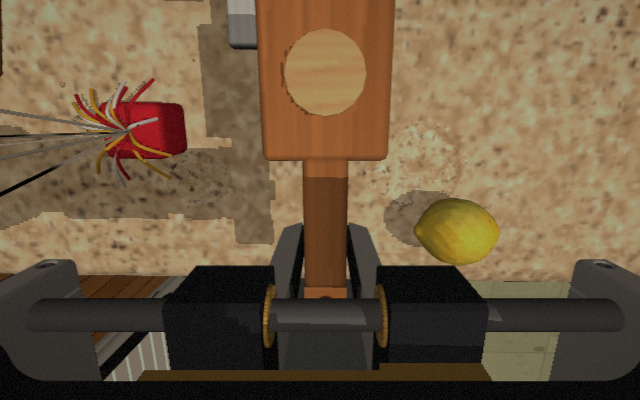

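```bash
python3 - <<'E'
from h import *
s=st(); f,W=cam("wrist",st=s)
print("weight",onz(f,W,125,130,.065),onz(f,W,187,130,.06),onz(f,W,150,155,.06)); print("disc",onz(f,W,325,72,s["tcp_pos"][2]-.006+.021)-s["tcp_pos"])
g,V=cam("scene"); cv2.imwrite("pics/i_scene.png",g["frame"]); save("i_scene2",g["frame"],280,140,160,120,5)
k,U=cam("side");  save("i_side2",k["frame"],250,100,200,150,4)
E
```

```text
t 5.45 tcp [0.4162 0.0006 0.0964] rv [-3.1376 -0.0238  0.0327] F [-0.4267  1.2293 -1.2558] gap 0.274
weight [0.4775 0.1362 0.065 ] [0.4778 0.0968 0.06  ] [0.4602 0.1247 0.06  ]
disc [0.0947 0.0018 0.015 ]
```

View pics/i_scene2.png

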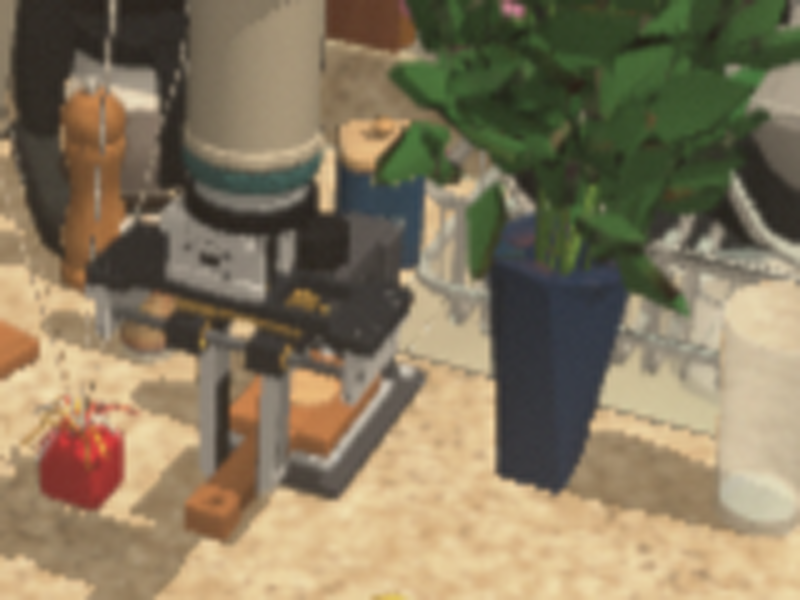

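View pics/i_side2.png

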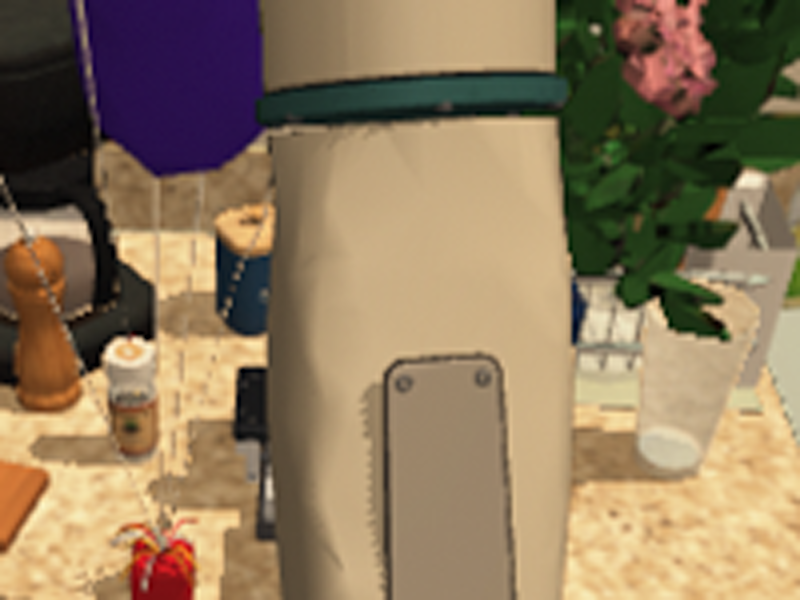

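```bash
python3 - <<'E'
from h import *
g,V=cam("scene"); k,U=cam("side")
A=cv2.imread("pics/a_scene.png"); B=cv2.imread("pics/a_side.png")
G=cv2.imread("pics/g_side.png")
for nm,im,F,T,box in [("scene",A,g,V,(325,175,370,245)),("side",B,k,U,(305,170,350,240))]:
    x0,y0,x1,y1=box; sub=im[y0:y1,x0:x1]; hsv=cv2.cvtColor(sub,cv2.COLOR_BGR2HSV)
    gray=cv2.cvtColor(sub,cv2.COLOR_BGR2GRAY)
    kn=(gray<32).astype(np.uint8); n,l,s,c=cv2.connectedComponentsWithStats(kn)
    i=1+np.argmax(s[1:,4]); print(nm,"dark",s[i][:5],c[i]+[x0,y0])
    wt=((hsv[...,1]<45)&(hsv[...,2]>150)).astype(np.uint8)
    n,l,s,c=cv2.connectedComponentsWithStats(wt); i=1+np.argmax(s[1:,4]); print("white",s[i],c[i]+[x0,y0])
    q=max(cv2.findContours((l==i).astype(np.uint8),cv2.RETR_EXTERNAL,cv2.CHAIN_APPROX_NONE)[0],key=cv2.contourArea)
    ap=cv2.approxPolyDP(q,2,True)[:,0]+[x0,y0]
    for p in ap: print(p,onz(F,T,p[0],p[1],.029)[:2])
    cv2.imwrite(f"pics/j_{nm}.png",cv2.resize(sub,None,fx=10,fy=8,interpolation=cv2.INTER_CUBIC))
E
```

```text
Traceback (most recent call last):
ValueError: attempt to get argmax of an empty sequence
```

```bash
python3 - <<'E'
from h import *
g,V=cam("scene"); k,U=cam("side")
A=cv2.imread("pics/a_scene.png"); B=cv2.imread("pics/a_side.png")
for nm,im,F,T,box in [("scene",A,g,V,(325,175,370,245)),("side",B,k,U,(305,170,350,240))]:
    x0,y0,x1,y1=box; sub=im[y0:y1,x0:x1]; hsv=cv2.cvtColor(sub,cv2.COLOR_BGR2HSV)
    gray=cv2.cvtColor(sub,cv2.COLOR_BGR2GRAY)
    print(gray.min())
    for th in (40,48,56):
        n,l,s,c=cv2.connectedComponentsWithStats((gray<th).astype(np.uint8))
        if n>1: i=1+np.argmax(s[1:,4]); print(nm,th,"dark",s[i][:5],c[i]+[x0,y0])
    wt=((hsv[...,1]<60)&(hsv[...,2]>130)).astype(np.uint8)
    n,l,s,c=cv2.connectedComponentsWithStats(wt); i=1+np.argmax(s[1:,4]); print("white",s[i],c[i]+[x0,y0])
    q=max(cv2.findContours((l==i).astype(np.uint8),cv2.RETR_EXTERNAL,cv2.CHAIN_APPROX_NONE)[0],key=cv2.contourArea)
    ap=cv2.approxPolyDP(q,2,True)[:,0]+[x0,y0]
    for p in ap: print(p,onz(F,T,p[0],p[1],.029)[:2])
    cv2.imwrite(f"pics/j_{nm}.png",cv2.resize(sub,None,fx=8,fy=8,interpolation=cv2.INTER_CUBIC))
E
```

```text
40
scene 48 dark [13 11 11  8 54] [342.6852 190.    ]
scene 56 dark [ 12   8  13  11 117] [342.9829 188.2393]
white [  0  34  34  25 479] [341.3466 221.4447]
[358 216] [ 0.6451 -0.0034]
[347 213] [0.6449 0.0383]
[345 209] [0.6652 0.055 ]
[338 210] [0.648  0.0745]
[325 227] [0.5341 0.0699]
[345 233] [ 0.5336 -0.0035]
2
side 40 dark [ 17   7  15  14 174] [329.3448 183.7874]
side 48 dark [  0   0  32  37 356] [323.1152 185.1966]
side 56 dark [  0   0  32  38 525] [323.3371 185.5162]
white [ 11  35  26  25 595] [328.6874 217.8807]
[341 208] [ 0.6392 -0.0065]
[333 205] [0.654 0.02 ]
[329 208] [0.6374 0.0331]
[318 206] [0.6463 0.0699]
[316 228] [0.5371 0.0722]
[341 229] [ 0.536  -0.0052]
```

View pics/j_scene.png

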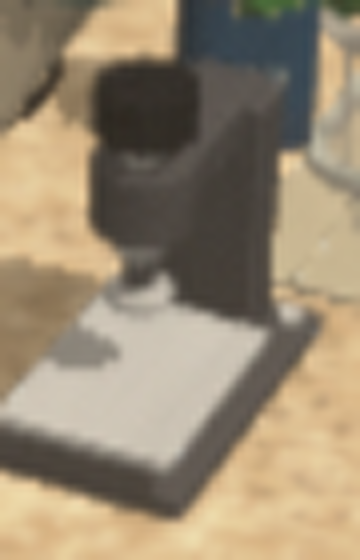

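View pics/j_side.png

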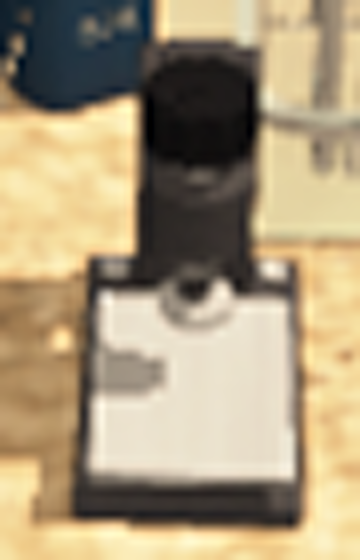

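```bash
python3 - <<'E'
from h import *
g,V=cam("scene"); k,U=cam("side")
for a in [(343.2,188.3)]: print("scene knob",onz(g,V,*a,.161))
for b in [(329.9,183.7)]: print("side knob",onz(k,U,*b,.161))
# least-squares intersection
(o1,d1),(o2,d2)=ray(g,V,343.2,188.3),ray(k,U,329.9,183.7)
t=np.linalg.lstsq(np.c_[d1,-d2],o2-o1,rcond=None)[0]; print(o1+d1*t[0],o2+d2*t[1])
for ax in (.592,.597,.602): print(ax,"scene",pix(g,V,[ax,.033,.161]),pix(g,V,[ax-.057,.033,.029]),pix(g,V,[ax-.065,.033,0]),"side",pix(k,U,[ax,.033,.161]),pix(k,U,[ax-.057,.033,.029]),pix(k,U,[ax-.065,.033,0]))
E
```

```text
scene knob [0.5879 0.0319 0.161 ]
side knob [0.5895 0.0335 0.161 ]
[0.5916 0.0335 0.1586] [0.5921 0.0334 0.1592]
0.592 scene [343.4187 187.6518] [335.106  229.8091] [333.9021 238.1184] side [330.0643 183.2235] [328.6319 228.8451] [328.3505 237.4479]
0.597 scene [344.0463 186.9631] [335.7442 229.0188] [334.5392 237.3109] side [330.0815 182.2617] [328.6534 227.7592] [328.3727 236.344 ]
0.602 scene [344.6705 186.2781] [336.3788 228.2328] [335.1729 236.5078] side [330.0985 181.3067] [328.6748 226.6807] [328.3948 235.2477]
```

```bash
python3 - <<'E'
from h import *
s=need([.42,.033,.058],.0); f,W=cam("wrist",st=s)
im=f["frame"];hsv=cv2.cvtColor(im,cv2.COLOR_BGR2HSV)
w=((hsv[...,0]<16)&(hsv[...,1]>140)).astype(np.uint8); w[150:]=0;w[:,:270]=0;w[:,380:]=0
for q in cv2.findContours(w,cv2.RETR_LIST,cv2.CHAIN_APPROX_NONE)[0]:
    if 2000<cv2.contourArea(q)<9000:
        e,ax,_=cv2.fitEllipse(q); 
        T=f["tool_from_camera"]; o,d=ray(f,T,*e)
        print(e,ax,"in tool",o+d*((-0.015-o[2])/d[2]))
E
```

```text
t 5.9 tcp [ 0.4168 -0.0015  0.0975] rv [-3.1379 -0.0157  0.0287] F [ 0.4229  0.3247 -1.029 ] gap 0.272
need shift [ 0.0043 -0.0343  0.0396] turn [-0.0035  0.0183  0.01  ]
(324.818603515625, 72.15680694580078) (82.33634185791016, 87.39256286621094) in tool [ 0.0946 -0.0005 -0.015 ]
```

```bash
python3 - <<'E'
from h import *
g,V=cam("scene"); k,U=cam("side")
for z in (.06,.064,.068,.072): print(z,"side rim",pix(k,U,[.576,.033,z]),"scene rim",pix(g,V,[.591-.0135,.033-.0066,z]))
for z in (.026,.029,.032): print(z,"side front/back edge",pix(k,U,[.534,.033,z]),pix(k,U,[.644,.06,z]),"scene",pix(g,V,[.534,.033,z]))
E
```

```text
0.06 side rim [329.0711 212.6581] scene rim [342.4801 216.1493]
0.064 side rim [329.1062 211.6719] scene rim [342.517  215.1574]
0.068 side rim [329.1415 210.6814] scene rim [342.5541 214.1625]
0.072 side rim [329.177  209.6865] scene rim [342.5913 213.1645]
0.026 side front/back edge [328.6018 229.7812] [320.9366 207.2185] scene [334.9587 230.7012]
0.029 side front/back edge [328.6276 229.0632] [320.9486 206.5166] scene [334.978  229.9677]
0.032 side front/back edge [328.6535 228.3428] [320.9607 205.8125] scene [334.9973 229.2324]
```

```bash
python3 -m crank '[[0,-0.02,0,-0.003,0.018,0.01],[0,-0.014,0.02,0,0,0],[0,0,0.03,0,0,0],[0,0,0,0,0,0]]';  python3 - <<'E'
from h import *
need([.4167,.033,.044],.0)
E
```

```text
clock: 6.45
tcp_pos: [0.4188, 0.034, 0.0474]
ee_rot: [-3.14, 0.001, -0.008]
ft_force: [-0.8, 1.1, -0.9]
finger_gap: 0.273
t 6.45 tcp [0.4188 0.034  0.0474] rv [-3.1405  0.0011 -0.008 ] F [-0.8316  1.1061 -0.8836] gap 0.273
need shift [-0.0021  0.001   0.0034] turn [-0.0011 -0.0051 -0.0007]
```

```bash
python3 -m crank '[[0,0.001,0.003,0,-0.005,0],[0.02,0,0,0,0,0],[0.02,0,0,0,0,0],[0,0,0,0,0,0],[0,0,0,0,0,0]]';  python3 - <<'E'
from h import *
need([.4964,.033,.044],.0)
g,V=cam("scene"); save("l_scene2",g["frame"],300,160,100,90,7)
E
```

```text
clock: 6.95
tcp_pos: [0.4598, 0.0311, 0.0477]
ee_rot: [-3.141, 0.005, -0.0]
ft_force: [-0.3, -0.2, -1.1]
finger_gap: 0.271
t 6.95 tcp [0.4598 0.0311 0.0477] rv [-3.1409  0.0049 -0.0002] F [-0.3408 -0.213  -1.0882] gap 0.271
need shift [ 0.0366 -0.002   0.0037] turn [-0.0007 -0.0002 -0.0031]
```

View pics/l_scene2.png

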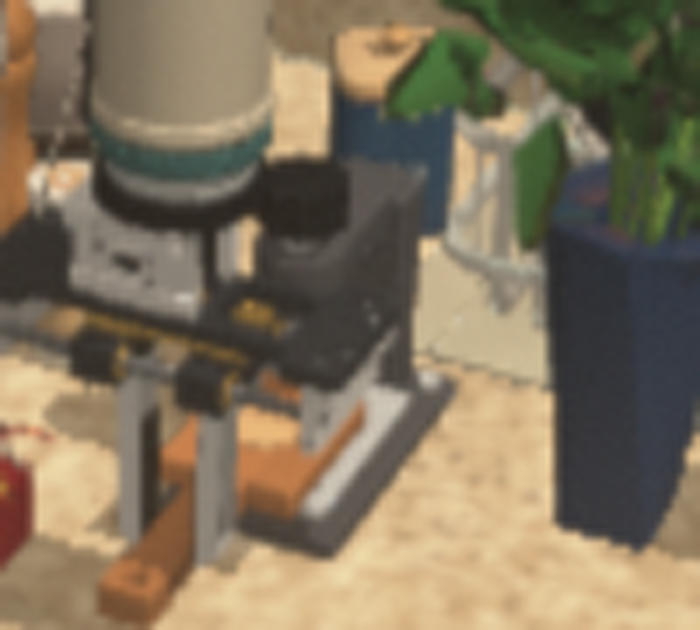

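```bash
python3 -m crank '[[0.002,-0.002,0.005,0,0,-0.003],[0,0,0,0,0,0],[0,0,0,0,0,0]]';  python3 -m crank '[[0.018,0,0,0,0,0],[0,0,0,0,0,0]]'; python3 - <<'E'
from h import *
s=need([.4964,.033,.044],.0)
f,W=cam("wrist",st=s); cv2.imwrite("pics/m_wrist.png",f["frame"])
E
```

```text
clock: 7.3
tcp_pos: [0.4598, 0.0332, 0.043]
ee_rot: [-3.141, 0.0, 0.002]
ft_force: [0.4, 0.1, -1.0]
finger_gap: 0.272
clock: 7.5
tcp_pos: [0.4768, 0.0333, 0.0429]
ee_rot: [-3.141, -0.0, 0.005]
ft_force: [-0.1, -0.8, -1.3]
finger_gap: 0.276
t 7.5 tcp [0.4768 0.0333 0.0429] rv [-3.1407 -0.0004  0.0045] F [-0.1338 -0.7994 -1.3215] gap 0.276
need shift [ 0.0196  0.0003 -0.0012] turn [-0.0009  0.0029  0.0002]
```

View pics/m_wrist.png

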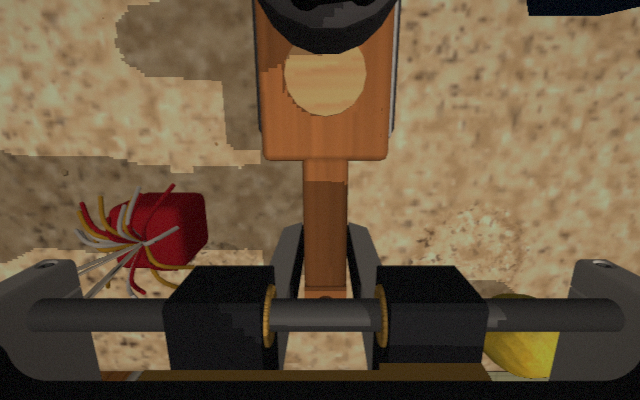

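```bash
python3 - <<'E'
from h import *
s=st();f,W=cam("wrist",st=s)
print("cam",W[:3,3])
for z,rr in [(.174,.0225),(.148,.0225),(.138,.023),(.104,.023)]:
    p=onz(f,W,326,52.5,z); print(z,p,"axis x",p[0]+rr)
im=cv2.convertScaleAbs(f["frame"],alpha=4,beta=20); save("m2",im,240,0,180,130,4)
E
```

```text
t 7.55 tcp [0.4741 0.0332 0.0426] rv [-3.1406 -0.0003  0.0107] F [-0.8176  0.2092 -0.5319] gap 0.271
cam [0.5489 0.0334 0.2215]
0.174 [0.5572 0.0333 0.174 ] axis x 0.5797299853533017
0.148 [0.5618 0.0333 0.148 ] axis x 0.5843075906033414
0.138 [0.5636 0.0333 0.138 ] axis x 0.5865682080072028
0.104 [0.5696 0.0332 0.104 ] axis x 0.5925543071803316
```

View pics/m2.png

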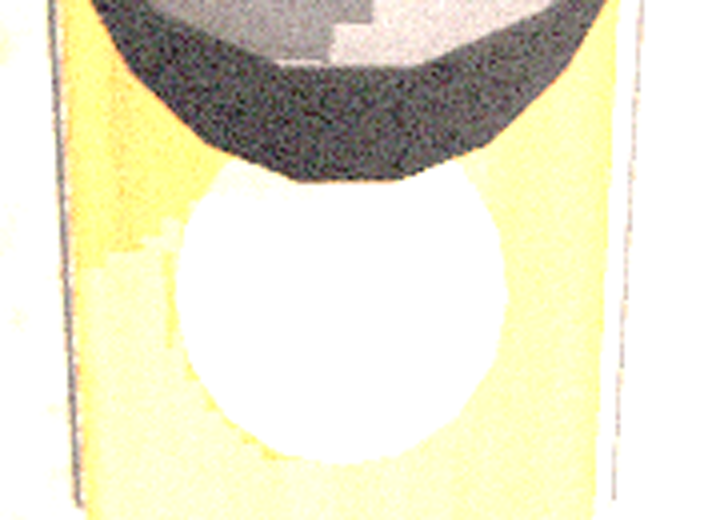

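```bash
python3 - <<'E'
from h import *
s=need([.4964,.033,.044],.0);f,W=cam("wrist",st=s)
im=cv2.convertScaleAbs(f["frame"],alpha=4,beta=20); save("m3",im,240,0,180,130,4)
for z,v in [(.138,16.3),(.104,45.3)]:
    p=onz(f,W,327.5,v,z); print(z,p,"axis x",p[0]+.023)
E
```

```text
t 7.6 tcp [0.4731 0.0332 0.0425] rv [-3.1407 -0.0004  0.0127] F [-0.7237  0.4386 -2.0442] gap 0.273
need shift [ 0.0232  0.0002 -0.0017] turn [-0.0009  0.0081  0.0002]
0.138 [0.5708 0.0329 0.138 ] axis x 0.5937631485310981
0.104 [0.5709 0.0327 0.104 ] axis x 0.5939283531834527
```

View pics/m3.png

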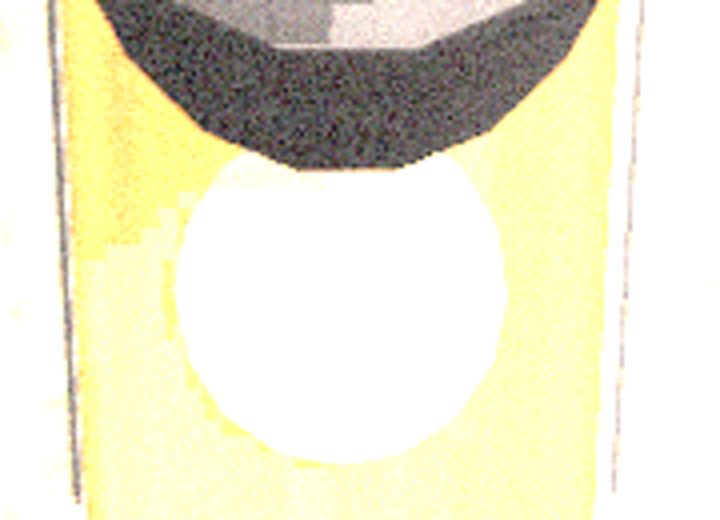

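```bash
python3 -m crank '[[0.013,0,0,0,0.008,0],[0.013,0,-0.001,0,0,0],[0,0,0,0,0,0],[0,0,0,0,0,0]]'; python3 - <<'E'
from h import *
s=need([.4994,.0332,.044],.0)
f,W=cam("wrist",st=s); im=cv2.convertScaleAbs(f["frame"],alpha=4,beta=20); save("n1",im,240,0,180,130,4)
g,V=cam("scene"); save("n_scene2",g["frame"],300,160,100,90,7)
E
```

```text
clock: 8.05
tcp_pos: [0.4984, 0.0331, 0.0432]
ee_rot: [-3.141, -0.0, 0.003]
ft_force: [-1.0, 0.6, -1.0]
finger_gap: 0.275
t 8.05 tcp [0.4984 0.0331 0.0432] rv [-3.1407 -0.0004  0.0027] F [-0.9755  0.6406 -1.0471] gap 0.275
need shift [ 0.001  -0.0001 -0.0008] turn [-0.0009  0.0018  0.0002]
```

View pics/n1.png

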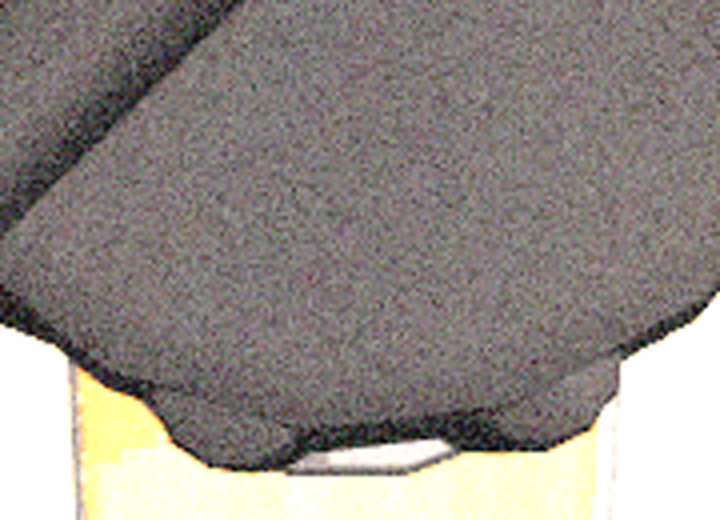

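View pics/n_scene2.png

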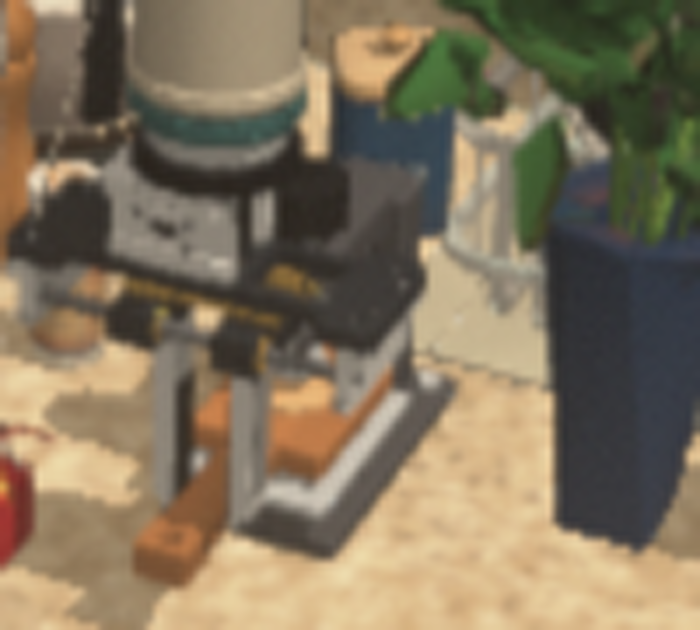

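```bash
python3 -m crank '[[0.001,0,0.003,0,0.002,0],[0,0,0,0,0,0],[0,0,0.003,0,0,0],[0,0,0,0,0,0]]'; python3 -m crank '[[0,0,0.003,0,0,0],[0,0,0,0,0,0]]'
```

```text
clock: 8.55
tcp_pos: [0.4982, 0.0332, 0.0372]
ee_rot: [-3.14, -0.0, 0.0]
ft_force: [-1.3, 0.3, 3.3]
finger_gap: 0.27
clock: 8.75
tcp_pos: [0.4978, 0.0333, 0.035]
ee_rot: [-3.14, -0.0, 0.0]
ft_force: [-0.4, 0.2, 2.9]
finger_gap: 0.277
```

```bash
python3 -m crank '[[0.002,0,0,0,0,0],[0,0,0.001,0,0,0],[0,0,0,0,0,0]]'; python3 - <<'E'
from h import *
s=need([.4994,.0332,.034],.0)
g,V=cam("scene"); save("o_scene2",g["frame"],300,160,100,90,7)
E
```

```text
clock: 9.05
tcp_pos: [0.4979, 0.0333, 0.0347]
ee_rot: [-3.139, -0.0, 0.005]
ft_force: [-1.9, -0.1, 5.5]
finger_gap: 0.272
t 9.05 tcp [0.4979 0.0333 0.0347] rv [-3.1394 -0.0001  0.0051] F [-1.9059 -0.0816  5.5494] gap 0.272
need shift [0.0015 0.0001 0.0007] turn [-0.0022  0.0033  0.0001]
```

View pics/o_scene2.png

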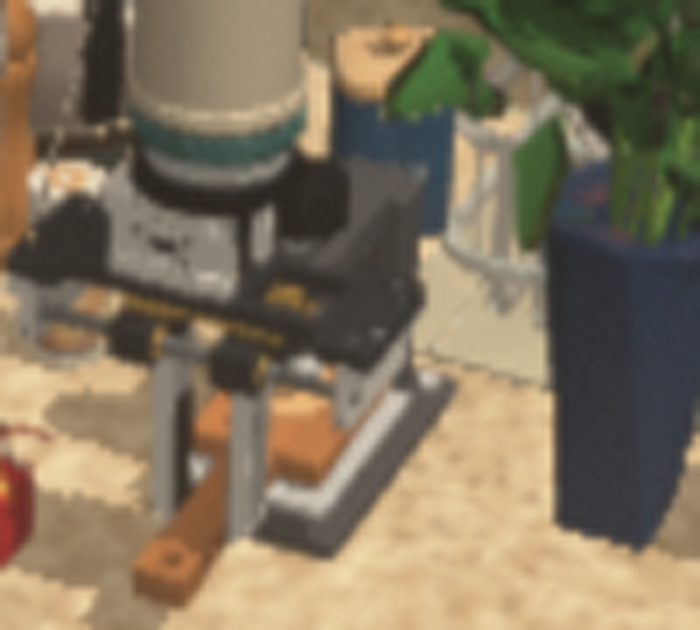

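```bash
python3 -m crank '[[0.003,0,-0.002,0,0.003,0],[0.001,0,0,0,0,0],[0,0,0.001,0,0,0],[0,0,0,0,0,0]]'; python3 - <<'E'
from h import *
s=need([.4994,.0332,.034],.0)
E
```

```text
clock: 9.5
tcp_pos: [0.503, 0.0332, 0.0353]
ee_rot: [-3.14, -0.0, -0.001]
ft_force: [-1.0, 0.1, 1.9]
finger_gap: 0.272
t 9.5 tcp [0.503  0.0332 0.0353] rv [-3.1396 -0.0001 -0.0014] F [-0.9749  0.122   1.8551] gap 0.272
need shift [-0.0036  0.0001  0.0013] turn [-0.002  -0.0009  0.0001]
```

Overshot by about 3.5 mm, so I'll back off by that much.

```bash
python3 -m crank '[[-0.003,0,0,0,0,0],[0,0,0,0,0,0],[0,0,0,0,0,0]]'; python3 - <<'E'
from h import *
s=need([.4994,.0332,.034],.0)
s=need([.4994,.0332,.034],.0)
E
```

```text
clock: 9.8
tcp_pos: [0.4999, 0.0332, 0.0352]
ee_rot: [-3.14, -0.0, -0.002]
ft_force: [0.1, -0.4, 0.7]
finger_gap: 0.276
t 9.8 tcp [0.4999 0.0332 0.0352] rv [-3.1396 -0.0001 -0.0019] F [ 0.0929 -0.4032  0.7011] gap 0.276
need shift [-0.0005  0.      0.0012] turn [-0.0019 -0.0012  0.0001]
t 9.8 tcp [0.4999 0.0332 0.0352] rv [-3.1396 -0.0001 -0.0019] F [ 0.0929 -0.4032  0.7011] gap 0.276
need shift [-0.0005  0.      0.0012] turn [-0.0019 -0.0012  0.0001]
```

```bash
python3 -m crank '[[0,0,0.001,0,0,0],[0,0,0,0,0,0]]'; python3 -m crank '[[0,0,0,0,0,0],[0,0,0,0,0,0],[0,0,0,0,0,0]]' 50 ; python3 -m crank '[[0,0,-0.02,0,0,0],[0,0,-0.04,0,0,0],[-0.01,0,-0.04,0,0,0],[-0.04,0,-0.02,0,0,0],[0,0,0,0,0,0]]'; python3 - <<'E'
from h import *
s=need([.45,.0332,.15],.0)
f,W=cam("wrist",st=s); cv2.imwrite("pics/p_wrist.png",f["frame"])
E
```

```text
clock: 10.0
tcp_pos: [0.4999, 0.0332, 0.0347]
ee_rot: [-3.139, 0.0, -0.002]
ft_force: [-1.5, -0.2, 5.1]
finger_gap: 0.275
clock: 10.3
tcp_pos: [0.5004, 0.0332, 0.0347]
ee_rot: [-3.139, 0.0, -0.004]
ft_force: [-0.7, -0.7, -0.5]
finger_gap: 0.483
clock: 10.8
tcp_pos: [0.4483, 0.0327, 0.157]
ee_rot: [-3.14, 0.001, 0.002]
ft_force: [0.2, -0.5, -0.1]
finger_gap: 0.5
t 10.8 tcp [0.4483 0.0327 0.157 ] rv [-3.1398  0.0009  0.0019] F [ 0.2412 -0.4651 -0.0938] gap 0.5
need shift [ 0.0017 -0.0005  0.007 ] turn [-0.0018  0.0012 -0.0006]
```

View pics/p_wrist.png

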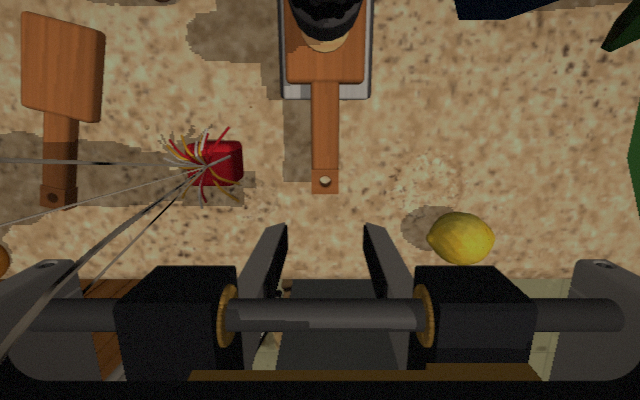

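The wrist view shows the paddle lying flat on the table, its handle end at (325,181), with the disc under the boss. I'll now look at the foot and the disc from the fixed cameras.

```bash
python3 - <<'E'
from h import *
a=[];b=[]
for i in range(4): a.append(r.grab_frame("scene")["frame"]); b.append(r.grab_frame("side")["frame"])
A=np.mean(a,0);B=np.mean(b,0); np.save("sc0.npy",A)
save("q_scene",A.astype(np.uint8),315,165,60,75,8); save("q_side",B.astype(np.uint8),290,150,80,75,8)
print(np.std(np.array(a,float)[:, 200:240,330:370],0).mean())
E
```

```text
0.6297497269622113
```

View pics/q_scene.png

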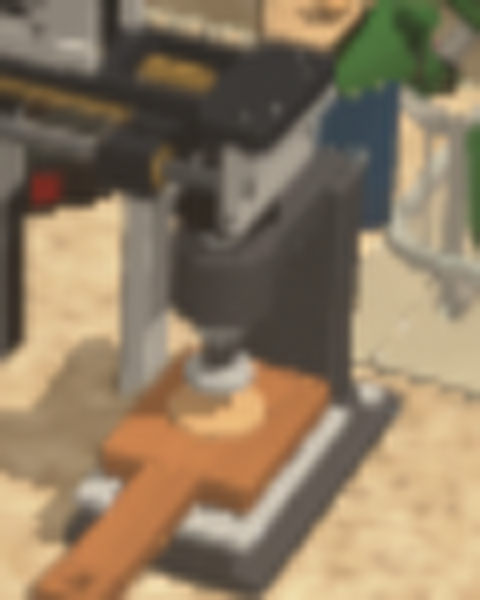

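View pics/q_side.png

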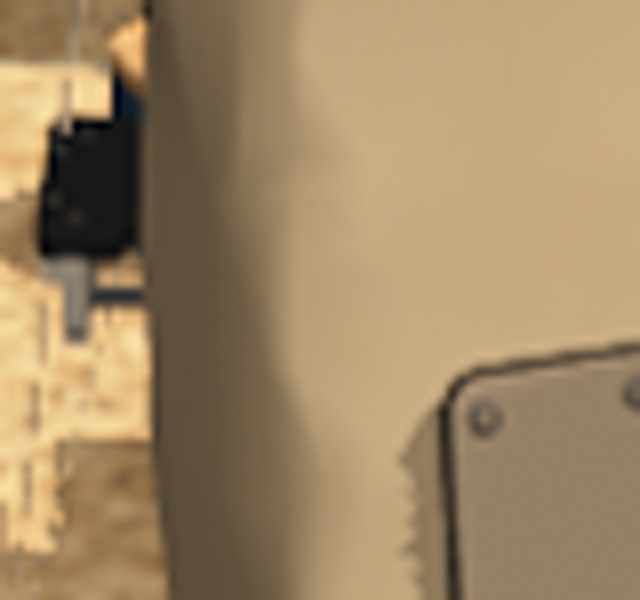

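```bash
python3 - <<'E'
from h import *
g,V=cam("scene"); A=np.load("sc0.npy")
for p in [(.591,.033,.05),(.594,.033,.05),(.594,.033,.068)]: print(p,(pix(g,V,p)-[315,165])*8+4)
im=cv2.resize(A[190:235,325:365].astype(np.uint8),None,fx=16,fy=16,interpolation=cv2.INTER_CUBIC)
hsv=cv2.cvtColor(A.astype(np.uint8),cv2.COLOR_BGR2HSV); print(hsv[205:225,337:350,1])
cv2.imwrite("pics/q2.png",cv2.convertScaleAbs(im,alpha=1.4)[:600])
E
```

```text
(0.591, 0.033, 0.05) [221.9827 412.8271]
(0.594, 0.033, 0.05) [224.8901 409.2888]
(0.594, 0.033, 0.068) [226.2157 373.8792]
[[ 88  86  66  47  45  44  43  43  44  44  47  51  52]
 [ 87  87  75  44  35  37  35  37  39  46  48  52  52]
 [ 87  88  84  64  39  35  38  38  46  51  52  55  52]
 [ 95 108 101  85  50  39  44  42  46  54  53  53  48]
 [113  98  63  55  50  47  45  35  34  62  77  63  55]
 [128  56  36  39  42  43  36  31  35  84 126 115 100]
 [132  46  33  32  32  33  31  29  33  73 136 151 152]
 [138  66  34  31  30  30  31  31  38  88 147 156 156]
 [134 107  64  42  35  35  36  45  77 121 150 157 157]
 [126 121 108  99  87  83  86 108 115 123 137 153 157]
 [125 124 121 123 119 118 120 121 121 121 126 150 155]
 [124 124 124 124 124 125 126 122 122 123 125 145 154]
 [128 127 125 124 124 120 120 120 121 122 130 150 157]
 [143 131 125 123 123 122 122 123 125 132 143 154 157]
 [155 150 142 136 131 133 136 136 141 148 154 155 157]
 [157 157 153 151 151 151 151 151 154 155 156 156 156]
 [157 157 155 157 157 157 156 155 155 155 157 155 157]
 [157 158 157 158 157 156 156 157 156 156 157 156 154]
 [156 156 157 157 156 156 157 156 156 156 156 155 137]
 [156 158 155 154 156 156 156 157 156 155 154 145  95]]
```

View pics/q2.png

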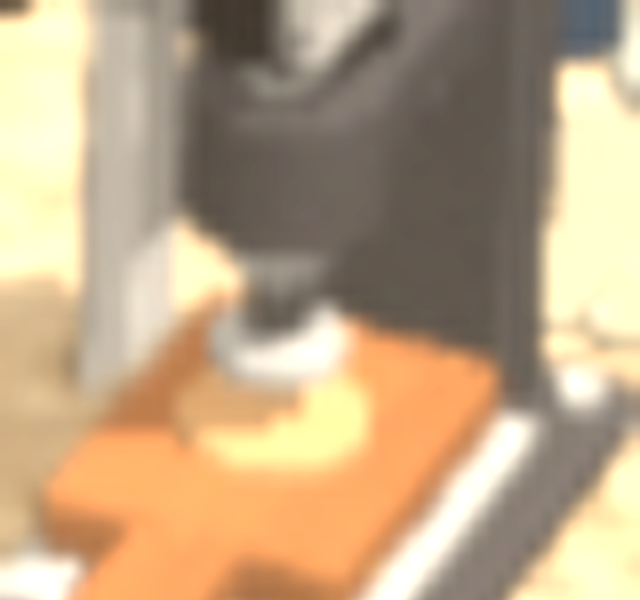

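```bash
python3 - <<'E'
from h import *
s=need([.594,.033,.20],.0); print(s["joint_pos"])
g,V=cam("scene"); k,U=cam("side"); save("r_side",k["frame"],200,60,320,200,2.4); save("r_scene",g["frame"],250,60,250,200,3)
E
```

```text
t 11.3 tcp [0.4525 0.0327 0.1547] rv [-3.141   0.0013  0.0004] F [-0.5297  0.4847 -0.8626] gap 0.5
need shift [ 0.1415 -0.0005 -0.0454] turn [-0.0006  0.0003 -0.0009]
[-0.2952  0.4414  0.2237  2.1047 -0.1668  0.6119 -1.527 ]
```

View pics/r_scene.png

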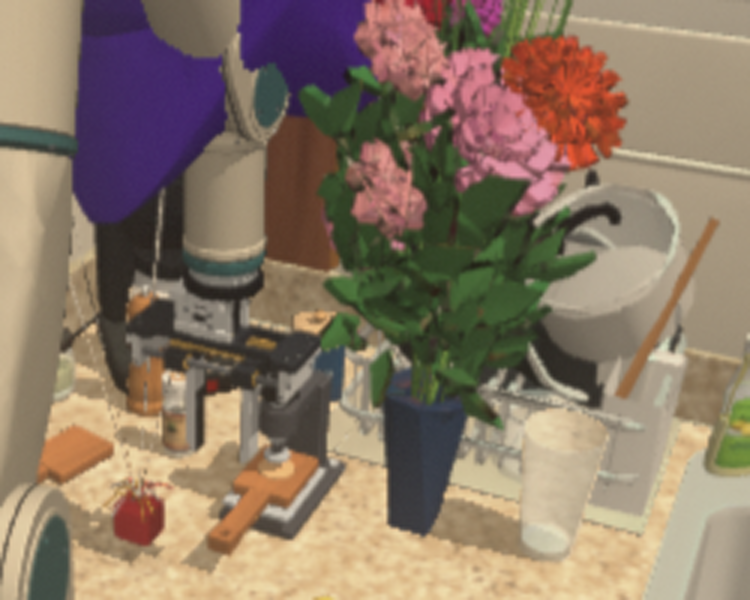

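View pics/g_side.png

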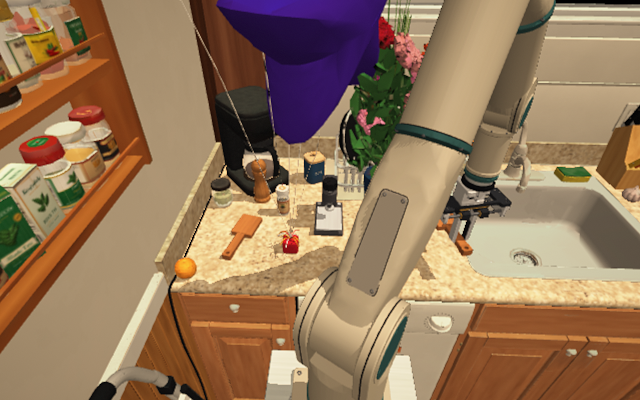

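```bash
python3 -m crank '[[0.01,0,-0.045,0,0,0],[0.04,0,-0.005,0,0,0],[0.04,0,0,0,0,0],[0.03,0,0,0,0,0],[0,0,0,0,0,0]]' 75; python3 - <<'E'
from h import *
s=need([.594,.033,.20],.0); 
f,W=cam("wrist",st=s); cv2.imwrite("pics/s_wrist.png",f["frame"]); print(W[:3,3])
E
```

```text
clock: 11.9
tcp_pos: [0.5751, 0.0327, 0.2062]
ee_rot: [-3.141, -0.0, 0.002]
ft_force: [-1.0, -0.5, -0.4]
finger_gap: 0.749
t 11.9 tcp [0.5751 0.0327 0.2062] rv [-3.1409 -0.0001  0.0022] F [-1.0121 -0.4992 -0.3903] gap 0.749
need shift [ 0.0189 -0.0003  0.0062] turn [-0.0007  0.0014  0.0001]
[0.6489 0.0329 0.3855]
```

View pics/s_wrist.png

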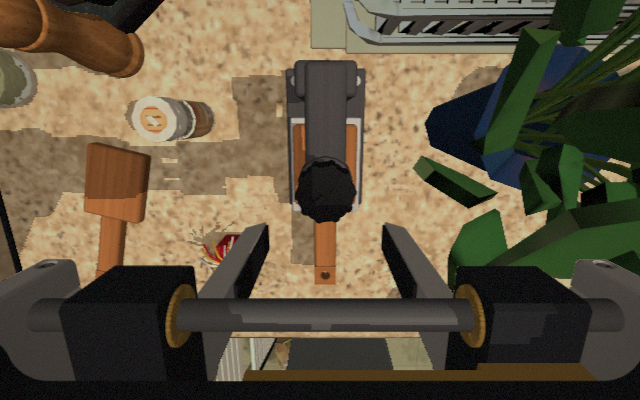

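```bash
python3 - <<'E'
from h import *
s=st(); f,W=cam("wrist",st=s); g,V=cam("scene")
for uv in [(413,157),(450,260),(428,118),(520,40)]:
    print(uv)
    for z in (.0,.05,.1,.15,.2,.25,.3):
        p=onz(f,W,*uv,z); print(z,p[:2],pix(g,V,p))
save("t_scene",g["frame"],310,90,130,160,4)
E
```

```text
t 11.95 tcp [0.5728 0.0326 0.2059] rv [-3.1408  0.0001  0.0064] F [-0.0803  0.0714  0.1414] gap 0.75
(413, 157)
0.0 [ 0.5951 -0.0773] [372.2227 236.1809]
0.05 [ 0.6018 -0.063 ] [369.9412 221.8344]
0.1 [ 0.6086 -0.0487] [367.6063 207.1515]
0.15 [ 0.6153 -0.0344] [365.2159 192.1202]
0.2 [ 0.6221 -0.0201] [362.7681 176.7279]
0.25 [ 0.6289 -0.0058] [360.2608 160.9616]
0.3 [0.6356 0.0085] [357.6919 144.8075]
(450, 260)
0.0 [ 0.4533 -0.1386] [374.5163 266.6165]
0.05 [ 0.4785 -0.1163] [371.7332 247.0276]
0.1 [ 0.5036 -0.0941] [368.9536 227.4633]
0.15 [ 0.5288 -0.0718] [366.1775 207.9237]
0.2 [ 0.554  -0.0496] [363.4049 188.4087]
0.25 [ 0.5791 -0.0273] [360.6358 168.9183]
0.3 [ 0.6043 -0.0051] [357.8702 149.4524]
(428, 118)
0.0 [ 0.6426 -0.092 ] [381.19   229.9247]
0.05 [ 0.6432 -0.0758] [377.8974 216.5823]
0.1 [ 0.6438 -0.0596] [374.5102 202.8564]
0.15 [ 0.6444 -0.0434] [371.0242 188.7303]
0.2 [ 0.6449 -0.0272] [367.4351 174.1861]
0.25 [ 0.6455 -0.011 ] [363.7381 159.205 ]
0.3 [0.6461 0.0052] [359.9284 143.767 ]
(520, 40)
0.0 [ 0.7291 -0.1897] [416.0132 224.4023]
0.05 [ 0.7185 -0.1608] [408.7581 211.9324]
0.1 [ 0.7078 -0.1319] [401.2589 199.0429]
0.15 [ 0.6972 -0.103 ] [393.5031 185.7122]
0.2 [ 0.6865 -0.0741] [385.4772 171.9174]
0.25 [ 0.6759 -0.0452] [377.1668 157.6338]
0.3 [ 0.6652 -0.0163] [368.5567 142.8348]
```

View pics/t_scene.png

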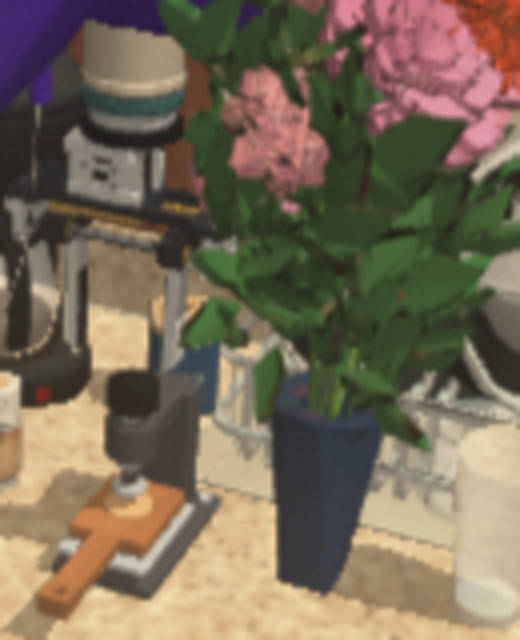

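```bash
python3 -m crank '[[-0.03,0,0,0,0,0],[0,0,0,0,0,-0.14],[0,0,0,0,0,-0.14],[0,0,0,0,0,-0.14]]'; python3 -c "
from h import *
s=need([.54,.033,.206],1.3); print(s['joint_pos'])"
```

```text
clock: 12.45
tcp_pos: [0.5314, 0.0326, 0.2051]
ee_rot: [-3.064, -0.677, 0.022]
ft_force: [0.1, 0.0, -0.4]
finger_gap: 0.749
t 12.45 tcp [0.5314 0.0326 0.2051] rv [-3.0644 -0.6771  0.0224] F [ 0.1086  0.0068 -0.381 ] gap 0.749
need shift [ 0.0079  0.0032 -0.0011] turn [-0.0115  0.0098 -0.865 ]
[-0.1994  0.4707  0.1263  1.8343 -0.0774  0.856  -1.1709]
```

```bash
python3 -m crank '[[0.02,0.008,0,-0.01,0.01,-0.14],[0,0,0,0,0,-0.148],[0,0,0,0,0,-0.148],[0,0,0,0,0,-0.148],[0,0,0,0,0,-0.148]]'; python3 -m crank '[[0,0,0,0,0,-0.148],[0,0,0,0,0,-0.148],[0,0,0,0,0,-0.148],[0,0,0,0,0,-0.148],[0,0,0,0,0,-0.148]]';python3 -c "
from h import *
s=need([.56,.033,.206],1.7); print(s['joint_pos'])"
```

```text
clock: 12.95
tcp_pos: [0.5445, 0.0336, 0.205]
ee_rot: [2.609, 1.75, -0.015]
ft_force: [0.2, 0.1, 0.1]
finger_gap: 0.752
clock: 13.45
tcp_pos: [0.5354, 0.0329, 0.205]
ee_rot: [-1.783, -2.578, 0.024]
ft_force: [-0.5, 0.4, -0.4]
finger_gap: 0.75
t 13.45 tcp [0.5354 0.0329 0.205 ] rv [-1.7827 -2.5781  0.0244] F [-0.4671  0.3619 -0.4373] gap 0.75
need shift [-0.0086  0.023  -0.0013] turn [-0.0164  0.005   0.2316]
[ 0.0739  0.4854 -0.2828  1.8152  0.1774  0.8814  0.0675]
```

```bash
for i in 1 2; do python3 -m crank '[[0,0,0,0,0,-0.149],[0,0,0,0,0,-0.149],[0,0,0,0,0,-0.149],[0,0,0,0,0,-0.149],[0,0,0,0,0,-0.149]]' | grep -E "tcp|force"; done; python3 -c "
from h import *
s=need([.56,.033,.206],3.4); print(s['joint_pos'])"
```

```text
tcp_pos: [0.5264, 0.0316, 0.2051]
ft_force: [-0.5, -1.5, -0.7]
tcp_pos: [0.5177, 0.0298, 0.205]
ft_force: [-0.6, -0.3, -0.1]
t 14.45 tcp [0.5177 0.0298 0.205 ] rv [ 0.4502 -3.0787  0.0279] F [-0.6456 -0.2801 -0.0664] gap 0.747
need shift [-0.0414 -0.0091 -0.0023] turn [-0.0139 -0.0321  0.032 ]
[ 0.337   0.5327 -0.6912  1.8417  0.4256  0.9526  1.3107]
```

```bash
python3 -m crank '[[-0.02,0,0,0,-0.02,-0.14],[-0.02,0.01,0,0,0,-0.14],[0,0.01,0,0,0,-0.14],[0,0.01,0,0,0,-0.14],[0,0,0,0,0,-0.14]]' | grep -E "tcp|force"; python3 -c "
from h import *
s=need([.592,.033,.206],4.2); print(s['joint_pos'])"
```

```text
tcp_pos: [0.5312, 0.0673, 0.2032]
ft_force: [-0.4, 0.4, -0.2]
t 14.95 tcp [0.5312 0.0673 0.2032] rv [ 1.5288 -2.7175  0.0234] F [-0.3969  0.3579 -0.1995] gap 0.752
need shift [-0.0021 -0.0698 -0.0028] turn [-0.0011 -0.0279 -0.0335]
[ 0.3682  0.6085 -0.8807  1.8087  0.5655  1.0183  1.849 ]
```

```bash
python3 -m crank '[[0,-0.035,0,0,-0.02,0],[0,-0.03,0,0,-0.01,0],[0,0,0,0,0,0],[0,0,0,0,0,0]]' 75 | grep -E "tcp|force"; python3 -c "
from h import *
s=need([.593,.033,.206],4.2); print(s['joint_pos'])
f,W=cam('wrist',st=s); im=cv2.convertScaleAbs(f['frame'],alpha=1.5,beta=10);cv2.imwrite('pics/u_wrist.png',im)
print('knob top centre px',pix(f,W,[.594,.033,.174]))
"
```

```text
tcp_pos: [0.5818, 0.0331, 0.2028]
ft_force: [0.4, 0.4, 0.5]
t 15.35 tcp [0.5818 0.0331 0.2028] rv [ 1.5553 -2.7251  0.0039] F [0.4049 0.3809 0.5281] gap 0.753
need shift [-0.0055 -0.0097 -0.0032] turn [-0.0002 -0.0046 -0.0212]
[ 0.4197  0.6699 -0.8755  1.696   0.582   1.06    1.9603]
knob top centre px [310.3187 228.4499]
```

View pics/u_wrist.png

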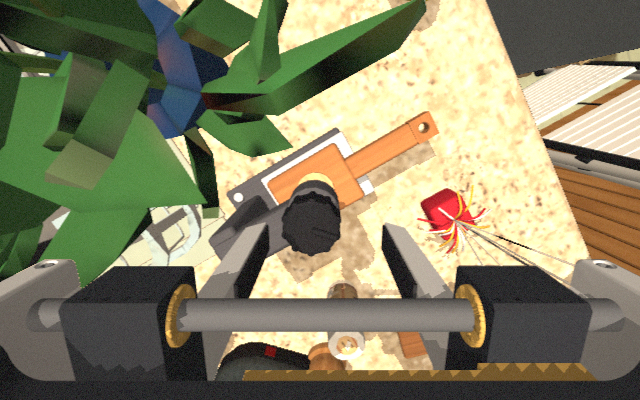

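```bash
python3 -m crank '[[-0.006,-0.0105,0,0,-0.004,0],[0,0,0,0,0,0],[0,0,0,0,0,0]]' | grep -E "tcp|force"; python3 -c "
from h import *
s=need([.594,.033,.146],4.18);
f,W=cam('wrist',st=s); print('knob top centre px',pix(f,W,[.594,.033,.174])); save('v1',cv2.convertScaleAbs(f['frame'],alpha=5,beta=10),220,160,200,140,4)
"
```

```text
tcp_pos: [0.5927, 0.0343, 0.2032]
ft_force: [0.7, 0.1, 0.2]
t 15.7 tcp [0.5927 0.0343 0.2032] rv [ 1.562  -2.7238  0.0028] F [0.746  0.0617 0.2186] gap 0.747
need shift [ 0.0004 -0.0017  0.0572] turn [-0.0007 -0.0024  0.003 ]
knob top centre px [322.476  219.5716]
```

View pics/v1.png

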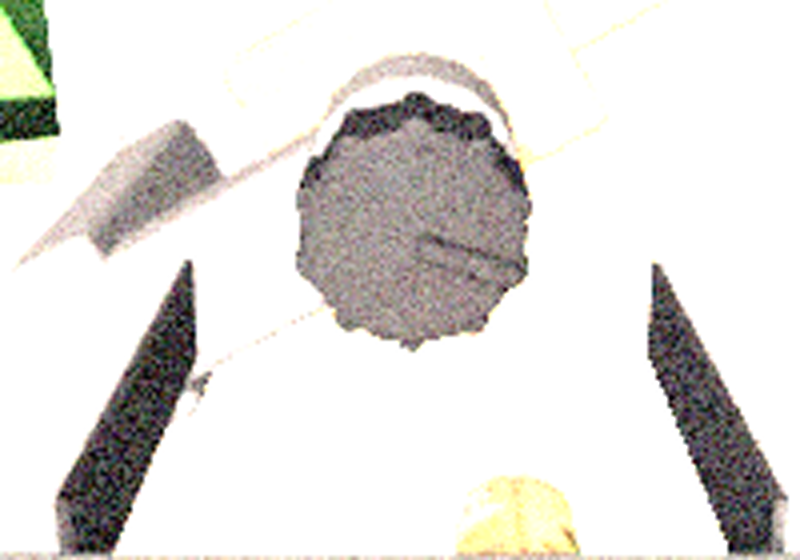

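```bash
python3 -m crank '[[0,-0.0015,0.02,0,-0.002,0],[0,0,0.02,0,0,0],[0,0,0,0,0,0]]' | grep -E "tcp|force";python3 -m crank '[[0,0,0.014,0,0,0],[0,0,0,0,0,0],[0,0,0,0,0,0]]' | grep -E "tcp|force"; python3 -c "
from h import *
s=need([.594,.033,.147],4.18);print(s['ft_torque'])
"
```

```text
tcp_pos: [0.5943, 0.0345, 0.1632]
ft_force: [-0.8, -0.3, -0.2]
tcp_pos: [0.5948, 0.0353, 0.1496]
ft_force: [-0.1, -0.8, 0.6]
t 16.35 tcp [0.5948 0.0353 0.1496] rv [-1.5643  2.7207 -0.0033] F [-0.0915 -0.7798  0.5935] gap 0.751
need shift [ 0.0024 -0.0005  0.0026] turn [-0.0035  0.0018  0.0052]
[ 0.1002 -0.0377 -0.0315]
```

```bash
python3 -m crank '[[0.0024,-0.0005,0.002,-0.003,0.002,0],[0,0,0,0,0,0]]' | grep -E "tcp|force";python3 -m crank '[[0,0,0,0,0,0],[0,0,0,0,0,0],[0,0,0,0,0,0],[0,0,0,0,0,0]]' 0 30; python3 - <<'E'
from h import *
s=need([.594,.033,.147],4.18);print(s['ft_torque'],s["joint_pos"])
f,W=cam("wrist",st=s); save('w1',cv2.convertScaleAbs(f['frame'],alpha=5,beta=10),220,160,200,140,4)
a=[r.grab_frame("scene")["frame"] for i in range(2)]; A=np.mean(a,0); np.save("sc1.npy",A); save("w_scene",A.astype(np.uint8),310,150,70,90,6)
E
```

```text
tcp_pos: [0.5945, 0.0329, 0.1484]
ft_force: [-0.1, -0.1, 0.1]
clock: 16.95
tcp_pos: [0.5941, 0.0334, 0.1492]
ee_rot: [-1.565, 2.723, -0.001]
ft_force: [-3.1, 1.7, 0.1]
finger_gap: 0.476
t 16.95 tcp [0.5941 0.0334 0.1492] rv [-1.565   2.7228 -0.0006] F [-3.0544  1.6998  0.1046] gap 0.476
need shift [ 0.0004 -0.0001  0.0022] turn [-0.0009  0.0008  0.0049]
[ 0.53    0.5432 -0.0366] [ 0.3896  0.7436 -0.8303  1.721   0.6492  0.9733  1.9229]
```

View pics/w1.png

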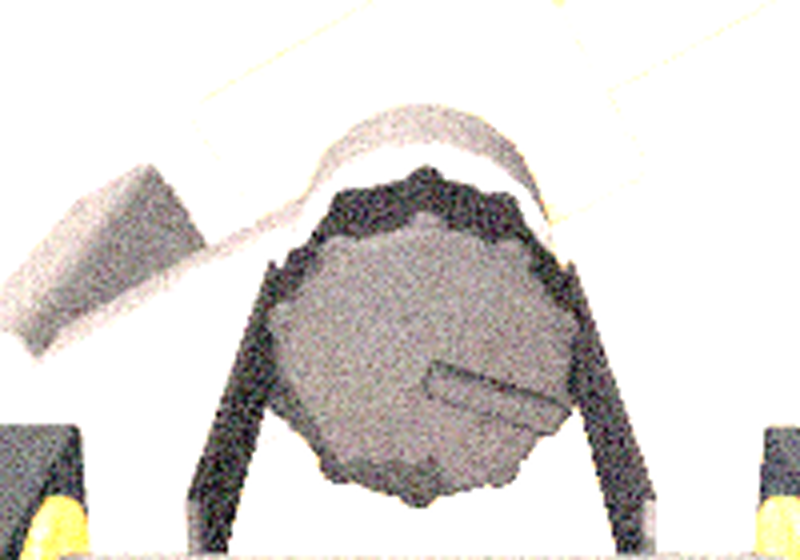

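View pics/w_scene.png

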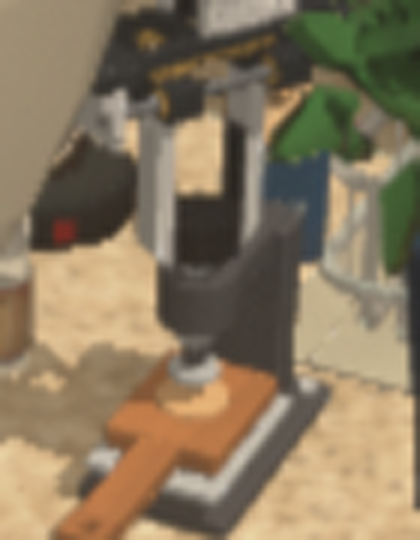

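```bash
cat > m.py <<'E'
from h import *
import sys,json,os
s=r.get_state(); M=R.from_rotvec(s["ee_rot"]).as_matrix(); y=np.arctan2(M[1,0],M[0,0])
log=json.load(open("log.json")) if os.path.exists("log.json") else []
prev=log[-1][1] if log else 4.17
y=y+2*np.pi*np.round((prev-.3-y)/(2*np.pi))
sh=M.T@(np.array([.594,.0332,.149])-s["tcp_pos"])
D=np.array([[np.cos(y),np.sin(y),0],[np.sin(y),-np.cos(y),0],[0,0,-1.]])
tl=R.from_matrix(M.T@D).as_rotvec()
N=int(sys.argv[1]) if len(sys.argv)>1 else 2
f,W=cam("wrist",st=s)
A=np.mean([r.grab_frame("scene")["frame"].astype(float) for i in range(N)],0)
mx,mn=A.max(2),A.min(2); S=255*(mx-mn)/mx
e=[]
for c in range(340,346):
    col=S[:,c]; v=208+np.argmin(col[208:222]) 
    while col[v]<75: v+=1
    e.append(v-1+(75-col[v-1])/(col[v]-col[v-1]))
print("t %.2f yaw %.4f q7 %.2f gap %.3f F %s T %s"%(s["clock"],y,s["joint_pos"][6],s["finger_gap"],s["ft_force"].round(1),s["ft_torque"].round(3)),"shift",sh.round(4),"tilt",tl.round(4),"j3",s["joint_pos"][2].round(2))
print("edge",np.mean(e).round(3),np.round(e,2))
log.append([s["clock"],y,float(np.mean(e)),s["ft_torque"].tolist()]); json.dump(log,open("log.json","w"))
k=len(log); save(f"k{k}",cv2.convertScaleAbs(f["frame"],alpha=5,beta=10),220,160,200,140,3); save(f"ks{k}",A.astype(np.uint8),315,185,60,60,8)
E
python3 m.py 3; python3 -m crank '[[0,0,0,0,0,0.12],[0,0,0,0,0,0.12],[0,0,0,0,0,0]]'; python3 m.py
```

```text
t 17.10 yaw 4.1852 q7 1.92 gap 0.473 F [-3.3  1.2  2.6] T [ 0.466  0.785 -0.051] shift [ 0.0003 -0.0001  0.0002] tilt [-0.001   0.0007 -0.    ] j3 -0.83
edge 213.568 [213.58 213.76 213.85 213.79 213.47 212.95]
clock: 17.6
tcp_pos: [0.5943, 0.0333, 0.1492]
ee_rot: [-1.219, 2.894, -0.001]
ft_force: [-3.0, 1.7, 0.5]
finger_gap: 0.474
t 17.60 yaw 3.9390 q7 1.72 gap 0.474 F [-3.   1.7  0.5] T [ 0.49   0.618 -0.189] shift [0.0003 0.0001 0.0002] tilt [-0.0014  0.0011 -0.    ] j3 -0.77
edge 213.942 [213.77 214.16 214.24 214.19 213.83 213.45]
```

```bash
for i in 1 2; do python3 -m crank '[[0,0,0,0,0,0.14],[0,0,0,0,0,0.14],[0,0,0,0,0,0.14],[0,0,0,0,0,0.14],[0,0,0,0,0,0]]' | grep force; python3 m.py; done
```

```text
ft_force: [-2.5, 1.5, 0.1]
t 18.25 yaw 3.3745 q7 1.26 gap 0.474 F [-2.5  1.5  0.1] T [ 0.399  0.506 -0.218] shift [0.0004 0.0004 0.0002] tilt [-0.0007  0.0017 -0.    ] j3 -0.62
edge 214.628 [214.6  214.8  214.86 214.87 214.65 213.98]
ft_force: [-1.9, 0.9, 1.7]
t 18.90 yaw 2.8146 q7 0.80 gap 0.469 F [-1.9  0.9  1.7] T [ 0.256  0.433 -0.157] shift [0.0007 0.0006 0.0002] tilt [0.0005 0.0007 0.    ] j3 -0.47
edge 215.271 [215.35 215.48 215.6  215.47 215.15 214.58]
```

View pics/k4.png

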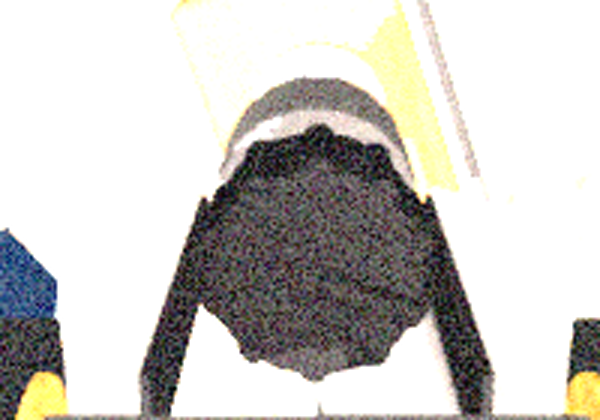

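View pics/ks4.png

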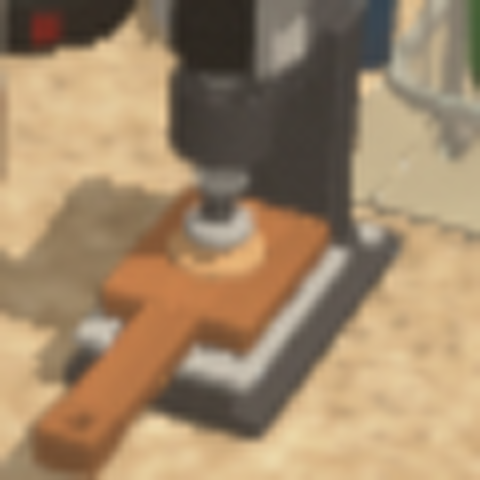

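```bash
for i in 1 2; do python3 -m crank '[[0,0,0,0,0,0.14],[0,0,0,0,0,0.14],[0,0,0,0,0,0.14],[0,0,0,0,0,0.14],[0,0,0,0,0,0]]' | grep force; python3 m.py; done
```

```text
ft_force: [-2.4, 1.1, 1.2]
t 19.55 yaw 2.2556 q7 0.36 gap 0.472 F [-2.4  1.1  1.2] T [ 0.219  0.48  -0.194] shift [0.001  0.0006 0.0002] tilt [ 0.0003 -0.0012 -0.    ] j3 -0.31
edge 214.843 [215.75 216.12 216.22 216.12 215.88 208.96]
ft_force: [-2.0, 1.2, 1.7]
t 20.20 yaw 1.6967 q7 -0.08 gap 0.472 F [-2.   1.2  1.7] T [ 0.165  0.398 -0.201] shift [0.0013 0.0004 0.0002] tilt [-0.0018 -0.0025  0.    ] j3 -0.15
edge 215.408 [216.58 216.69 216.77 216.65 216.5  209.25]
```

View pics/ks6.png

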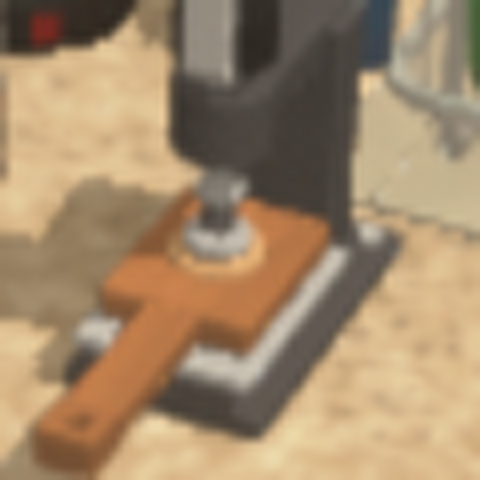

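View pics/k6.png

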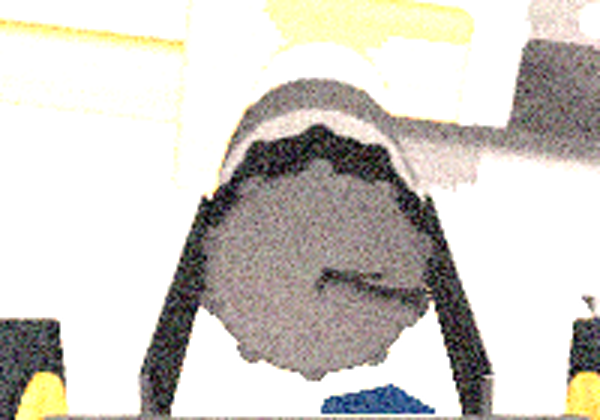

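```bash
sed -i 's/range(340,346)/range(340,345)/; s/v=208+np.argmin(col\[208:222\])/v=213+np.argmin(col[213:222])/' m.py
python3 -m crank '[[0.001,0,0,0,0,0.14],[0,0,0,0,0,0.14],[0,0,0,0,0,0.14],[0,0,0,0,0,0]]' | grep force; python3 m.py 3; for i in 1 2; do python3 -m crank '[[0,0,0,0,0,0.14],[0,0,0,0,0,0.06],[0,0,0,0,0,0]]' | grep force; python3 m.py 3; done
```

```text
ft_force: [-2.5, 1.2, 2.2]
t 20.75 yaw 1.2786 q7 -0.41 gap 0.474 F [-2.5  1.2  2.2] T [ 0.144  0.473 -0.19 ] shift [0.0015 0.0002 0.0002] tilt [-0.0037 -0.0017  0.    ] j3 -0.03
edge 217.109 [216.84 217.21 217.3  217.2  217.  ]
ft_force: [-2.6, 1.5, 2.4]
t 21.25 yaw 1.0821 q7 -0.57 gap 0.470 F [-2.6  1.5  2.4] T [ 0.128  0.473 -0.168] shift [0.0015 0.0001 0.0002] tilt [-0.0049 -0.0018  0.    ] j3 0.02
edge 217.287 [217.17 217.32 217.45 217.37 217.13]
ft_force: [-3.2, 0.7, 3.2]
t 21.75 yaw 0.8809 q7 -0.72 gap 0.473 F [-3.2  0.7  3.2] T [ 0.17   0.481 -0.161] shift [ 0.0015 -0.0001  0.0002] tilt [-0.0059 -0.0011  0.    ] j3 0.08
edge 217.324 [217.17 217.32 217.48 217.47 217.17]
```

```bash
python3 - <<'E'
import cv2,numpy as np
print(1)
E
```

```text
1
```

View pics/ks9.png

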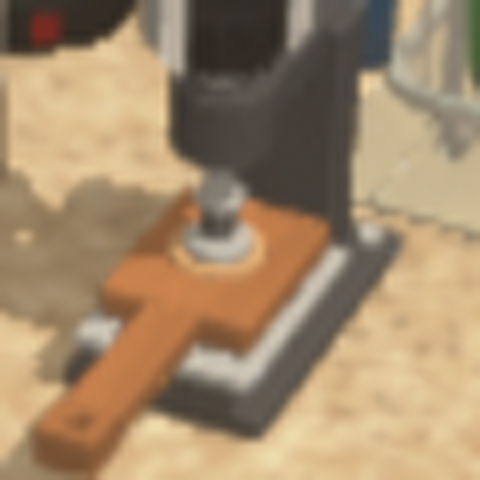

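```bash
sed -i 's/^mx,mn=/np.save(f"fr{len(log)+1}.npy",A); mx,mn=/' m.py; for i in 1 2; do python3 -m crank '[[0.0005,0,0,0,0,0.14],[0,0,0,0,0,0.06],[0,0,0,0,0,0]]' | grep force; python3 m.py 4; done
```

```text
ft_force: [-2.9, 0.1, 2.3]
t 22.25 yaw 0.6793 q7 -0.88 gap 0.471 F [-2.9  0.1  2.3] T [ 0.116  0.548 -0.161] shift [ 0.0014 -0.0002  0.0002] tilt [-0.0068  0.0007 -0.    ] j3 0.14
edge 217.324 [217.17 217.32 217.48 217.48 217.17]
ft_force: [-3.6, 1.1, 3.3]
t 22.80 yaw 0.4767 q7 -1.04 gap 0.474 F [-3.6  1.1  3.3] T [ 0.122  0.525 -0.157] shift [ 0.0014 -0.0003  0.0002] tilt [-0.0075  0.0028 -0.    ] j3 0.19
edge 217.348 [217.19 217.41 217.5  217.47 217.18]
```

```bash
python3 -m crank '[[0,0,0,0,0,0.14],[0,0,0,0,0,0.14],[0,0,0,0,0,0.14],[0,0,0,0,0,0.14],[0,0,0,0,0,0]]' | grep force; python3 m.py 2;  python3 -m crank '[[0.001,0,0,0,0,0.14],[0,0,0,0,0,0.14],[0,0,0,0,0,0]]' | grep force; python3 m.py 3
```

```text
ft_force: [-2.9, 0.5, 3.8]
t 23.55 yaw -0.0952 q7 -1.49 gap 0.476 F [-2.9  0.5  3.8] T [ 0.043  0.615 -0.139] shift [ 0.0012 -0.0006  0.0002] tilt [-0.0058  0.007  -0.    ] j3 0.36
edge 217.352 [217.2  217.42 217.5  217.48 217.16]
ft_force: [-2.5, 1.2, 2.4]
t 24.00 yaw -0.3720 q7 -1.70 gap 0.473 F [-2.5  1.2  2.4] T [ 0.187  0.581 -0.08 ] shift [ 0.0011 -0.0006  0.0002] tilt [-0.005   0.0111 -0.    ] j3 0.43
edge 217.353 [217.2  217.42 217.51 217.49 217.16]
```

View pics/k13.png

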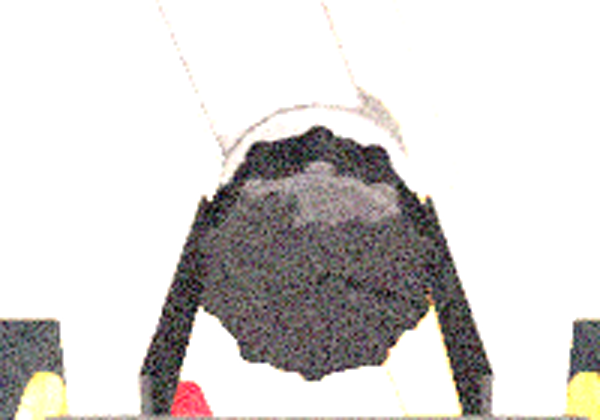

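View pics/ks13.png

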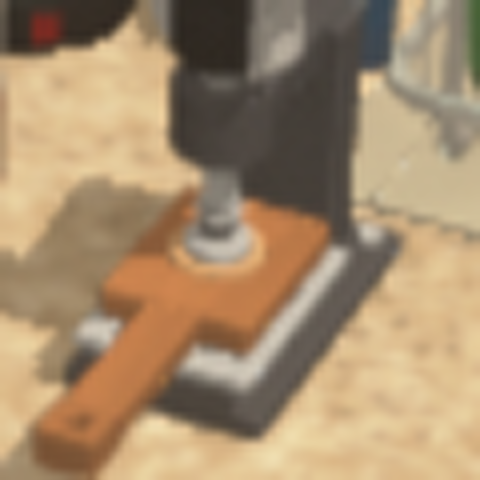

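```bash
python3 -m crank '[[0,0,0,0,0,0.13],[0,0,0,0,0,0],[0,0,0,0,0,0]]' | grep force; python3 m.py 2
```

```text
ft_force: [-3.9, 1.4, 3.2]
t 24.50 yaw -0.4951 q7 -1.80 gap 0.472 F [-3.9  1.4  3.2] T [ 0.27   0.612 -0.086] shift [ 0.001  -0.0007  0.0002] tilt [-0.0047  0.0122 -0.    ] j3 0.47
edge 217.357 [217.2  217.42 217.52 217.48 217.17]
```

```bash
python3 -m crank '[[0,0,0,0,0,0],[0,0,0,0,0,0],[0,0,0,0,0,0]]' 70; python3 -m crank '[[0,0,-0.02,0,0,0],[0,0,-0.03,0,0,0],[0,0,-0.02,0,0,0],[0,0,0,0,0,0]]'; python3 m.py 2
```

```text
clock: 24.95
tcp_pos: [0.5951, 0.0313, 0.1493]
ee_rot: [-3.04, 0.768, 0.009]
ft_force: [0.1, -0.0, 0.6]
finger_gap: 0.682
clock: 25.35
tcp_pos: [0.5963, 0.0289, 0.2205]
ee_rot: [-3.042, 0.769, 0.006]
ft_force: [0.9, -0.5, 0.7]
finger_gap: 0.696
t 25.35 yaw -0.4951 q7 -1.84 gap 0.696 F [ 0.9 -0.5  0.7] T [ 0.048 -0.055 -0.017] shift [-0.0038 -0.0024  0.0716] tilt [-0.003   0.0049 -0.    ] j3 0.52
edge 217.353 [217.19 217.41 217.49 217.49 217.18]
```

View pics/k15.png

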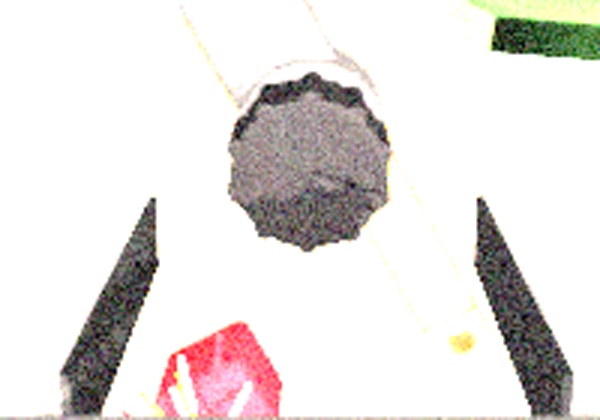

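```bash
python3 -m crank '[[0,0,-0.04,0,0,0],[0,0,-0.03,0,0,0],[0,0,0,0,0,0],[0,0,0,0,0,0]]' | grep -E "tcp|force"; python3 m.py 2; python3 - <<'E'
from h import *
f,W=cam("wrist"); cv2.imwrite("pics/z_wrist.png",f["frame"]); g,V=cam("scene"); cv2.imwrite("pics/z_scene.png",g["frame"]); k,U=cam("side"); cv2.imwrite("pics/z_side.png",k["frame"]); print(r.get_state()["qd"])
E
```

```text
tcp_pos: [0.5911, 0.0297, 0.2821]
ft_force: [0.4, 0.4, -0.2]
t 25.90 yaw -0.4948 q7 -1.88 gap 0.695 F [ 0.4  0.4 -0.2] T [0.1   0.009 0.02 ] shift [ 0.0036 -0.0053  0.133 ] tilt [0.0069 0.0208 0.0001] j3 0.55
edge 217.357 [217.21 217.42 217.51 217.47 217.17]
[-0.0025 -0.0036  0.002  -0.0057 -0.0007  0.0039 -0.0007]
```

View pics/z_scene.png

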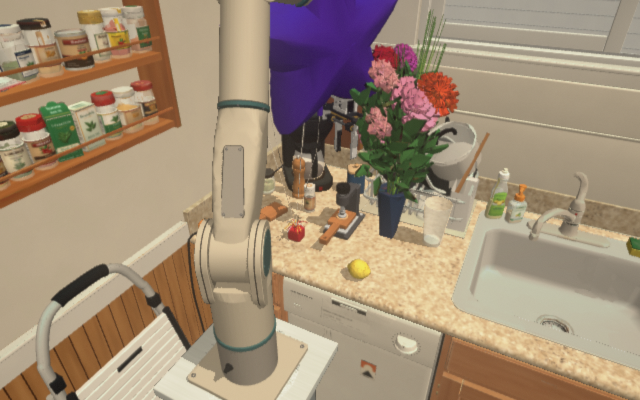

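View pics/z_wrist.png

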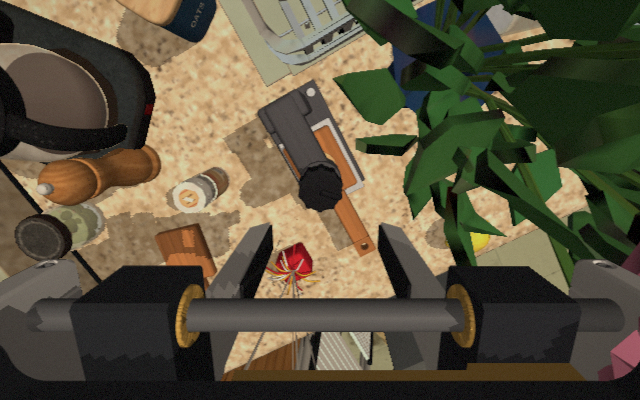

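View pics/z_side.png

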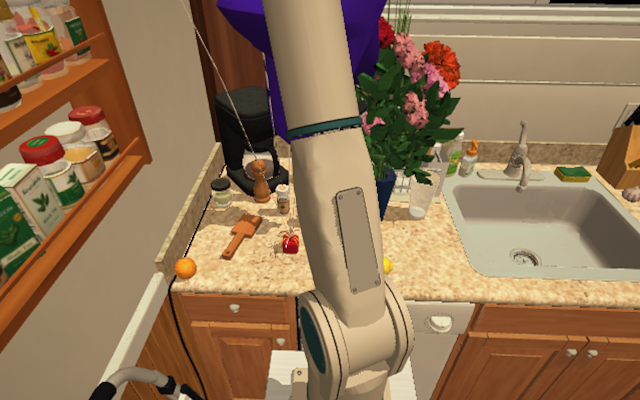

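```bash
python3 -m crank '[[-0.028,0.026,0,0,0,0],[-0.028,0.026,0,0,0,0],[-0.027,0.026,0,0,0,0],[0,0,0,0,0,0],[0,0,0,0,0,0]]' | grep -E "tcp|force"; python3 m.py 3; python3 - <<'E'
from h import *
print(r.get_state()["qd"]); g,V=cam("scene"); save("y_scene",g["frame"],270,60,200,220,2.7)
E
```

```text
tcp_pos: [0.4763, -0.0003, 0.2813]
ft_force: [-0.6, 0.3, -0.1]
t 26.70 yaw -0.4940 q7 -1.87 gap 0.702 F [-0.6  0.3 -0.1] T [ 0.09   0.008 -0.005] shift [ 0.0909 -0.0866  0.1293] tilt [0.0099 0.0242 0.0001] j3 0.59
edge 217.359 [217.2  217.42 217.5  217.49 217.18]
[ 0.0004  0.0045 -0.0014 -0.0015 -0.0005  0.0014 -0.0001]
```

View pics/y_scene.png

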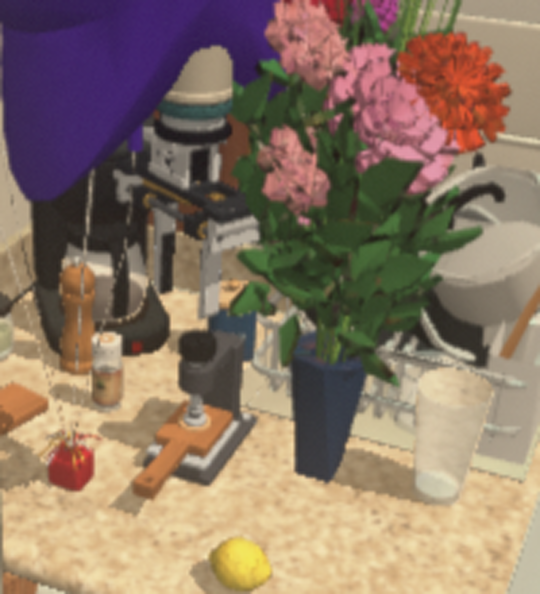

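The scene view shows the paddle clamped under the foot at crop (195,415). The arm is clear and everything else is still standing, so I'm handing the job in.

```bash
python3 -c "
from rig import r
print(r.finish_job())"
```

```text
the job is handed in; nothing more can be done
None
```

The mended paddle is flat on the press table with its disc centred under the foot. The screw is turned about a quarter turn past the touch, and I handed the job in at about 27 s of the 72 s.

- **Placing:** I gripped the paddle by the handle, slid it in under the foot, pressed it down until the force showed contact, then let go. In the scene view the disc's rim shows evenly all round the foot, and I put the centring at within 1–2 mm.
- **Touch:** I found the touch by tracking the foot's lower edge in the scene camera while turning clockwise. The edge stopped moving after about 3.12 rad of turning, give or take about 0.04 rad.
- **Quarter turn:** I turned a further 1.56 rad past that point, against the 1.57 rad asked for, so it should be right to about 0.05 rad. The wrist-force readings were too noisy to confirm the touch separately.
- **No slip:** the rib on the knob stayed at the same angle to the gripper in every picture where it could be seen, including after the release.
- **Last checks:** the gripper is open and clear of everything, with wrist force near zero. The foot's edge has not moved since the release. In the final pictures nothing had fallen and nothing looked moved except the paddle, though I did not measure the other things. I saw no sign of contact with the leaves or balloon strings, which were close to the gripper.
- **Disagreements:** the press axis came out at x = 0.591 m from the fixed cameras and 0.594 m from the wrist camera, while its base edge suggested about 0.60 m. I used the wrist value, and a later wrist picture of the knob agreed with it. The fixed and wrist cameras also put the disc about 6 mm apart at the start, and I used the wrist value there too.

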